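# Make up the wardrobe key order

### The job

Make up the order in the wooden caddy: lay each of the three brass keys flat inside the pan of the same colour as its enamel disc. One iron key was put in the caddy by mistake: take it out and lay it flat in the middle of the cork mat. Set the keys down, do not drop them, and leave the other iron key and the bell where they are.

Things in the scene. Friction and masses are not known exactly. Their poses are not given: they have to be found in the camera images.
- brass_red_mid (a point): Loose yellow brass key lying flat, 84 long, 9 thick (mm), about 50 g, a red enamel disc (19) in its round bow. Point: mid-shank, half-way up (4.5 above its support). x: along the shank, bow to bit; z up. Shank 9 wide, bare for x -17..22; bow 26 across, centred at x -30; bit x 22..36, out to y +15.5. Starts on the bench.
- brass_green_mid (a point): Loose yellow brass key lying flat, 84 long, 9 thick (mm), about 50 g, a green enamel disc (19) in its round bow. Point: mid-shank, half-way up (4.5 above its support). x: along the shank, bow to bit; z up. Shank 9 wide, bare for x -17..22; bow 26 across, centred at x -30; bit x 22..36, out to y +15.5. Starts on the bench.
- brass_blue_mid (a point): Loose yellow brass key lying flat, 84 long, 9 thick (mm), about 50 g, a blue enamel disc (19) in its round bow. Point: mid-shank, half-way up (4.5 above its support). x: along the shank, bow to bit; z up. Shank 9 wide, bare for x -17..22; bow 26 across, centred at x -30; bit x 22..36, out to y +15.5. Starts on the bench.
- iron_red_mid (a point): Loose dark grey iron key lying flat, 84 long, 9 thick (mm), about 50 g, a red enamel disc (19) in its round bow. Point: mid-shank, half-way up (4.5 above its support). x: along the shank, bow to bit; z up. Shank 9 wide, bare for x -17..22; bow 26 across, centred at x -30; bit x 22..36, out to y +15.5. Starts in the caddy's middle pan, along it; does not belong there.
- iron_blue_mid (a point): Loose dark grey iron key lying flat, 84 long, 9 thick (mm), about 50 g, a blue enamel disc (19) in its round bow. Point: mid-shank, half-way up (4.5 above its support). x: along the shank, bow to bit; z up. Shank 9 wide, bare for x -17..22; bow 26 across, centred at x -30; bit x 22..36, out to y +15.5. On the bench among the brass keys, to stay there.
- pan_red: Red pan, fixed, one of three in the wooden caddy. Outside 110 x 76 x 13 high (mm), inside 104 (x) x 70 (y); floor 3 above the origin, walls 10 above the floor. Origin: centre of underside, 5 above the bench. x: its length, z up. Pans stand 78 apart along y, order varies. Caddy: 128 x 248, fixed, rim 15 above the bench.
- pan_green: Green pan, fixed, one of three in the wooden caddy. Outside 110 x 76 x 13 high (mm), inside 104 (x) x 70 (y); floor 3 above the origin, walls 10 above the floor. Origin: centre of underside, 5 above the bench. x: its length, z up. Pans stand 78 apart along y, order varies. Caddy: 128 x 248, fixed, rim 15 above the bench.
- pan_blue: Blue pan, fixed, one of three in the wooden caddy. Outside 110 x 76 x 13 high (mm), inside 104 (x) x 70 (y); floor 3 above the origin, walls 10 above the floor. Origin: centre of underside, 5 above the bench. x: its length, z up. Pans stand 78 apart along y, order varies. Caddy: 128 x 248, fixed, rim 15 above the bench.
- mat: Brown cork mat, 120 (x) x 90 (y) x 4 mm, fixed flat on the bench beside the caddy. Origin: centre of its underside, on the bench; its top is 4 mm higher.
- bell: Bronze counter bell on a round dark wooden foot, 84 mm across, 59 mm high, loose, at the far side of the bench; not to be moved. Origin: centre of its underside.
Things that resemble listed ones, but are neither listed nor needed, are in the scene too. Leave any pink look-alike of the part that bears brass_red_mid alone.

How it is judged:
By the outcome, as a careful person would: the job done as asked, in the order asked, and still so for the second after the job is handed in, with the robot touching nothing.
It also fails if it takes over 104 s, if anything falls off the work surface, if the arm or the gripper's body presses on something with over 40 N, if the wrist force passes 120 N, or if a joint passes its speed limit or range.

### The arm

A 6-joint arm with a two-finger parallel gripper is mounted at the origin on the work surface. World frame = base frame: x ahead of the robot, y to its left, z up, the work surface at z = 0. Lengths are in m, angles in rad, forces in N, time in s.
With the tool pointing down it reaches from about 0.35 to 0.975 m from the base axis. Payload 4.9 kg.
Tool frame: the origin (TCP) lies at the very end of the fingers, on their centre line; the grasp point (between the pads) lies 19 mm behind it (ctrl.pinch_z is the distance from the TCP to the grasp point, in m); z points along the fingers, y is the direction in which the jaws open and shut (so a half turn about z gives the same grasp; the last joint's range is limited). The gripper opens to 85 mm and grips with 20 to 120 N. Pads are 22 mm wide; open, the fingers measure 114 mm over their backs; the gripper's body (76 mm by 85 mm) begins 54 mm behind the grasp point. The pads swing forward as they close: fully open they stand 13 mm farther back than shut.
Start: joints at [0.999, 0.053, 1.613, -0, 1.476, -0.119], TCP at [0.273, 0.562, 0.231] pointing down, gripper open.
Joint ranges: [-3.01, 3.01], [-1.01, 2.22], [0.06, 2.58], [-1.02, 4.17], [0.09, 2.62], [-3.14, 3.14]. Speed limits (rad/s): [2.57, 2.57, 3.14, 3.14, 3.14, 3.14].

### API

Orientations are given as a rotation vector (axis times angle).
In Python, from station import ctrl gives the robot as it stands.
- The arm moves only by the tool carry_out, never from a script. Its argument "series" is a list of rows, each a list of 7 numbers: the shift along the world's x, y, z each as a share of 0.025 m, from -1 to 1, then the turn, a rotation vector about the world's x, y, z each as a share of 0.1 rad, from -1 to 1, then the opening, from 0 (shut) to 1 (fully open). A call has 1 to 12 rows; each row shifts and turns the commanded pose from where the row before left it; what a row does not reach is not made up. A row lasts 1/10 s, in which the tool goes at most 50 mm and 8.59 degrees, less where a joint would pass 70% of its speed; a pose out of reach is approached as far as the arm can. A call with a number of a shift or a turn outside -1 to 1 is refused whole. A call with a gripper value outside its range is refused whole. The fingers move at their own pace and stop on an object; "grip_force" is the grip in N (left out, the last holds). Time passes only in rows, so rows that do not move let the fingers close. It gives the time, the measured TCP pose, the force and the opening at its end, in the units of the state.
- ctrl.get_obs(): the state, without advancing time (a new reading comes with each control period).
- ctrl.get_image(name): name is "scene" or "top" or "wrist"; returns a dict with "frame" (400x640x3 uint8, blue, green, red), "fx", "fy", "cx", "cy" (pixels), "k1" (the pictures are not rectified: a ray, as slopes to the right and down, at radius r is drawn at 1 + k1 r^2 times it, then the intrinsics apply), "R" (3x3) and "t" (3): a world point X has camera coordinates R X + t; the wrist camera has in their place "hand_eye" (4x4, takes a point from camera to tool coordinates, whose origin is the TCP and whose axes are the flange's). Camera axes: x right, y down, z forward; pixel columns grow to the right and rows downward; lengths in m; the calibration is good to about 2 mm. A picture is of the moment at which its call begins: read the wrist's pose just before it. There is no depth.
- ctrl.finish_job(): hands the job in, once; it reports no verdict.
Trained networks look in a picture, given as the dict that the camera call returned (one of the last four; its "shot" number tells which), for a name from the list of things; names that differ only in an ending like _2 or _b are one class to them, and where a whole thing is asked for, a point or a joint stands for the part that bears it (a point fixed in the world has none). Each returns a list of dicts, best first, with "p" (0 to 1); they miss things now and then, are a little off and sometimes report something else, mostly with a low value. They report only what shows in the picture. A call takes as long as a camera call. They do not tell look-alikes from the thing itself.
- ctrl.trace(picture, name): "mask" (400x640 bool, what is visible of it) and "rect" ([left, top, width, height] as shares, 0 to 1, of the picture: columns of its width, rows of its height, round what is visible of it).
- ctrl.mark_of(picture, name): "position" ([column, row] as shares, 0 to 1, of the picture: columns of its width, rows of its height: a listed point, or the origin of a listed thing).
The state is a dict: "t": time; "q": joint angles; "dq": joint speeds; "effort": joint torques, N m; "tool_pos": TCP position; "tool_rot": TCP orientation; "contact_force": force on the tool from outside, world axes, zero at the start; "wrist_torque": the same for the moment, N m; "opening": finger opening in m.
Only numpy, scipy, OpenCV 4.12 (cv2) and the standard library are available. Lean on these libraries where they do the work, as an engineer would, in place of code of your own. Each camera call takes 0.05 s, during which the arm holds its last target.

## Working session

There is one attempt and no reset: what is moved stays moved. The work goes in short steps, Python scripts to look and compute and a tool call to move; the robot and the scene stay as the last step left them, time stands still between calls to the robot, and variables do not carry over. Pictures are saved under pics/ and viewed, and the job is handed in when it is done.

Besides the shell and the picture viewer there is one more tool, called after ">>>" by a JSON object that holds its "api" and its "payload". carry_out: Moves the arm, as the interface text tells. Shift numbers are shares of 0.025 m and turn numbers shares of 0.1 rad, none past 1 either way. Its arguments: {"type":"object","properties":{"series":{"type":"array"},"grip_force":{"type":"number"}},"required":["series"]}

```bash
ls; mkdir -p pics; python3 - <<'E'
from station import ctrl
import cv2
o=ctrl.get_obs(); print(o['t'],o['tool_pos'],o['tool_rot'],o['opening'],ctrl.pinch_z)
for n in ["scene","top"]:
    p=ctrl.get_image(n); cv2.imwrite(f"pics/{n}0.png",p["frame"]); print({k:v for k,v in p.items() if k!="frame"})
E
```

```text
pics
0.0 [0.27305121 0.56149127 0.23004329] [-0.70493171 -3.06073727  0.00308558] 0.08537711782912416 0.0187
{'fx': 461.69522089797016, 'fy': 461.69522089797016, 'cx': 315.2619228582298, 'cy': 204.642285937472, 'k1': 0.01832909567425081, 'R': array([[-0.71460784,  0.69926698, -0.01900882],
       [ 0.4010227 ,  0.3872527 , -0.83019042],
       [-0.57316353, -0.60088355, -0.55715575]]), 't': array([ 0.42413201, -0.16556239,  1.72939642]), 'shot': 1}
{'fx': 363.5664573547601, 'fy': 363.5664573547601, 'cx': 316.9866721632452, 'cy': 206.8032133339243, 'k1': -0.02858886041095432, 'R': array([[ 0.02053487, -0.99976233, -0.00732124],
       [-0.99531069, -0.01975001, -0.09469193],
       [ 0.09452483,  0.00923139, -0.9954797 ]]), 't': array([-0.0289332 ,  0.59440033,  0.92142978]), 'shot': 2}
```

View pics/scene0.png

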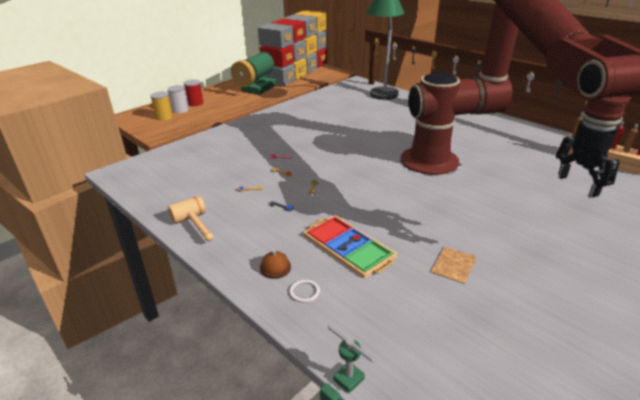

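View pics/top0.png

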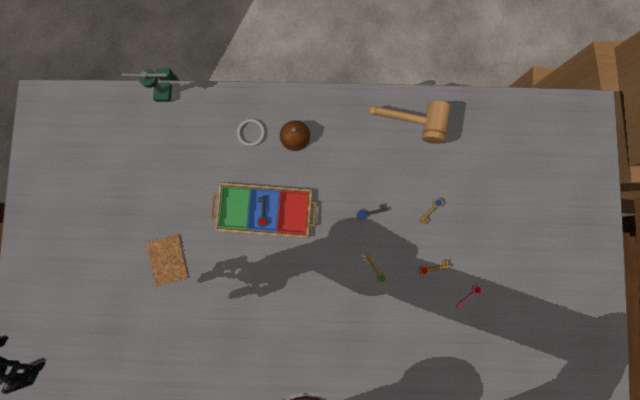

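The top view shows the pans in the order green, blue, red, at about (235,209), (264,209) and (294,211). The iron red key is in the blue middle pan. The mat is at (167,260) and the bell at (295,135).

What could be mistaken for what:
- **Brass red:** (435,268). The pink look-alike is at (470,296), and the iron red key in the pan is at (264,211).
- **Brass green:** (374,268), the only green key.
- **Brass blue:** (432,210). The iron blue key is at (373,212).

```bash
cat > h.py <<'E'
from station import ctrl
import cv2, numpy as np
from scipy.spatial.transform import Rotation as Ro
def cam(name):
    o=ctrl.get_obs(); p=ctrl.get_image(name)
    if name=="wrist":
        T=np.eye(4); T[:3,:3]=Ro.from_rotvec(o['tool_rot']).as_matrix(); T[:3,3]=o['tool_pos']
        M=np.linalg.inv(T@np.array(p['hand_eye'])); p['R']=M[:3,:3]; p['t']=M[:3,3]
    return p
def unp(p,px,z):
    u=(np.array(px,float)-[p['cx'],p['cy']])/[p['fx'],p['fy']]
    r=u.copy()
    for _ in range(20): r=u/(1+p['k1']*(r@r))
    d=p['R'].T@np.array([r[0],r[1],1.]); c=-p['R'].T@p['t']
    return c+d*(z-c[2])/d[2]
def proj(p,X):
    c=p['R']@np.array(X)+p['t']; s=c[:2]/c[2]; s=s*(1+p['k1']*(s@s))
    return s*[p['fx'],p['fy']]+[p['cx'],p['cy']]
W=np.array([640,400])
def enh(img,box,s,fn):
    x0,y0,x1,y1=box; cv2.imwrite(fn,cv2.resize(img[y0:y1,x0:x1],None,fx=s,fy=s,interpolation=cv2.INTER_CUBIC))
E
python3 - <<'E'
from h import *
p=cam("top"); enh(p['frame'],(140,180,500,320),2.2,"pics/crop.png")
for n,z in [("brass_red_mid",.0045),("brass_green_mid",.0045),("brass_blue_mid",.0045),("iron_red_mid",.0125),("iron_blue_mid",.0045),("pan_red",.005),("pan_green",.005),("pan_blue",.005),("mat",.0),("bell",0)]:
    for d in ctrl.mark_of(p,n)[:3]:
        px=np.array(d['position'])*W; print(n,round(d['p'],2),px.round(1),unp(p,px,z)[:2].round(4))
    for d in ctrl.trace(p,n)[:3]:
        m=d['mask'].astype(np.uint8); c,s,a=cv2.minAreaRect(cv2.findNonZero(m))
        print("   tr",round(d['p'],2),np.round(c,1),np.round(s,1),round(a,1),unp(p,c,z)[:2].round(4))
E
```

```text
brass_red_mid 0.59 [261.6 212.3] [0.5793 0.1312]
brass_red_mid 0.54 [435.8 269.9] [ 0.4362 -0.3334]
brass_red_mid 0.44 [469.3 298.2] [ 0.3642 -0.4213]
   tr 0.72 [468.5 297. ] [ 9.2 30.4] 45.0 [ 0.3672 -0.4192]
   tr 0.52 [433.5 266.7] [ 9.5 30.3] 70.8 [ 0.4445 -0.3275]
brass_green_mid 0.45 [374.3 267. ] [ 0.4407 -0.171 ]
   tr 0.64 [374.2 268.2] [32.5  8.8] 52.1 [ 0.4375 -0.1708]
brass_blue_mid 0.58 [431.9 211.4] [ 0.5909 -0.3242]
brass_blue_mid 0.31 [262.4 212.9] [0.5778 0.1291]
   tr 0.75 [430.7 209.7] [ 8.5 28.4] 43.2 [ 0.5953 -0.3212]
iron_red_mid 0.68 [260.9 211.4] [0.5811 0.1319]
iron_red_mid 0.35 [234.7 207.9] [0.589  0.2022]
   tr 0.62 [262.5 210.5] [31.  9.] 90.0 [0.5836 0.1278]
iron_blue_mid 0.62 [369.3 208.7] [ 0.5948 -0.1566]
   tr 0.66 [371.1 210.5] [ 8.2 29.7] 70.8 [ 0.5901 -0.1617]
pan_red 0.59 [293.  213.8] [0.577 0.047]
   tr 0.63 [291.8 211.5] [28.3 41.2] 2.5 [0.583  0.0503]
pan_green 0.56 [233.5 207.4] [0.591  0.2073]
pan_green 0.44 [261.2 211.4] [0.5817 0.1324]
   tr 0.75 [234.4 206.9] [29.4 42.3] 5.9 [0.5923 0.2048]
   tr 0.62 [263.4 209.3] [29.3 41.6] 4.4 [0.5874 0.1268]
mat 0.93 [165.8 260.4] [0.4455 0.3847]
mat 0.43 [368.9 212.1] [ 0.5861 -0.1563]
   tr 0.61 [166.6 259.8] [46.2 33.4] 78.1 [0.4472 0.3826]
bell 0.88 [297.8 137.5] [0.7874 0.0399]
   tr 0.76 [295.  135.5] [29. 28.] 90.0 [0.7929 0.0477]
   tr 0.71 [430.5 210. ] [ 6.4 27.6] 45.0 [ 0.595 -0.322]
```

View pics/crop.png

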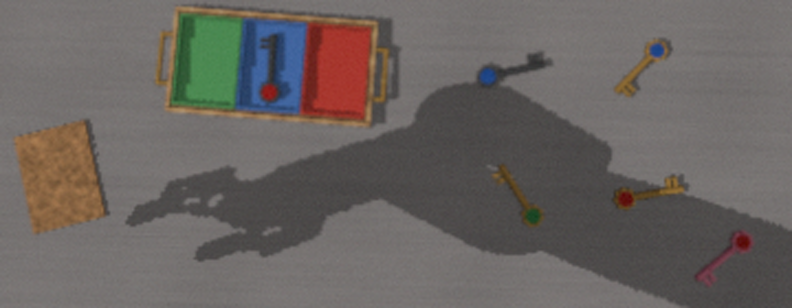

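The crop confirms the choices: brass red bow at crop (625,199), brass blue at (657,50), green at (532,216), and iron red in the blue pan at (268,92). The pink key at (742,242) stays untouched.

```bash
python3 - <<'E'
from h import *
o=ctrl.get_obs(); R=Ro.from_rotvec(o['tool_rot']).as_matrix(); print(R.round(3)); print(np.degrees(np.arctan2(R[1,1],R[0,1])))
p=ctrl.get_image("wrist"); print(p['fx'],p['k1'],np.round(p['hand_eye'],3))
p=cam("top")
# crop px -> full: x=140+cx/2.2
for n,c,z in [("caddyTL",(176,8),.015),("caddyTR",(378,18),.015),("caddyBR",(371,125),.015),("caddyBL",(167,109),.015),("matTL",(15,137),.004),("matTR",(87,120),.004),("matBR",(107,213),.004),("matBL",(35,233),.004),
 ("ironred bow",(268,92),.015),("ironred tip",(270,36),.015),("bred bow",(625,199),.007),("bred tip",(684,185),.007),("bblue bow",(657,50),.007),("bblue tip",(622,92),.007),("bgreen bow",(532,216),.007),("bgreen tip",(496,168),.007)]:
    print(n,unp(p,(140+c[0]/2.2,180+c[1]/2.2),z)[:2].round(4))
E
```

```text
[[-0.899  0.437  0.   ]
 [ 0.437  0.899 -0.   ]
 [-0.     0.    -1.   ]]
64.05969025857803
294.8867086870869 0.008345143191505857 [[ 0.    -0.949 -0.315  0.082]
 [ 1.     0.     0.    -0.001]
 [-0.    -0.315  0.949 -0.143]
 [ 0.     0.     0.     1.   ]]
caddyTL [0.6532 0.2439]
caddyTR [ 0.6456 -0.002 ]
caddyBR [0.5164 0.0035]
caddyBL [0.5304 0.2491]
matTL [0.4926 0.4374]
matTR [0.5152 0.3497]
matBR [0.4041 0.3194]
matBL [0.3781 0.4059]
ironred bow [0.5534 0.1281]
ironred tip [0.6211 0.1281]
bred bow [ 0.4344 -0.3018]
bred tip [ 0.4522 -0.3727]
bblue bow [ 0.6143 -0.3419]
bblue tip [ 0.5623 -0.2988]
bgreen bow [ 0.4122 -0.1906]
bgreen tip [ 0.4682 -0.1472]
```

>>> {"api": "carry_out", "payload": {"series": [[0.69, -0.96, 0, 0, 0, 0.4, 0.4], [0.69, -0.96, 0, 0, 0, 0.4, 0.4], [0.69, -0.96, 0, 0, 0, 0.4, 0.4], [0.69, -0.96, 0, 0, 0, 0.4, 0.4], [0.69, -0.96, -0.2, 0, 0, 0.4, 0.4], [0.69, -0.96, -0.2, 0, 0, 0.4, 0.4], [0.69, -0.96, -0.2, 0, 0, 0.4, 0.4], [0.69, -0.96, -0.2, 0, 0, 0.4, 0.4], [0.69, -0.96, -0.2, 0, 0, 0.4, 0.4], [0.69, -0.96, -0.2, 0, 0, 0.4, 0.4], [0.69, -0.96, -0.2, 0, 0, 0, 0.4], [0.69, -0.96, -0.2, 0, 0, 0, 0.4]]}}

```text
t: 2.45
tool_pos: [0.4811, 0.2729, 0.1913]
tool_rot: [0.083, 3.14, 0.0]
contact_force: [-0.2, 0.5, -0.1]
opening: 0.0343
```

```bash
cat >> h.py <<'E'
def st():
    o=ctrl.get_obs(); R=Ro.from_rotvec(o['tool_rot']).as_matrix()
    print("t",round(o['t'],2),"pos",np.round(o['tool_pos'],4),"yaw_y",np.degrees(np.arctan2(R[1,1],R[0,1])).round(1),"zax",R[:,2].round(3),"F",np.round(o['contact_force'],1),"op",round(o['opening'],4))
E
python3 - <<'E'
from h import *
st()
p=cam("wrist"); enh(p['frame'],(0,0,640,400),1.25,"pics/w1.png")
for n,z in [("mat",0.0),("iron_red_mid",.0125),("pan_red",.005),("pan_green",.005),("pan_blue",.005)]:
    for d in ctrl.mark_of(p,n)[:2]:
        px=np.array(d['position'])*W; print(n,round(d['p'],2),px.round(1),unp(p,px,z)[:2].round(4))
    for d in ctrl.trace(p,n)[:2]:
        m=d['mask'].astype(np.uint8); c,s,a=cv2.minAreaRect(cv2.findNonZero(m)); zz={"mat":.004,"iron_red_mid":.0125}.get(n,.016)
        print("   tr",round(d['p'],2),[unp(p,q,zz)[:2].round(4).tolist() for q in cv2.boxPoints((c,s,a))], unp(p,c,zz)[:2].round(4))
E
```

```text
t 2.45 pos [0.4811 0.2729 0.1913] yaw_y 87.0 zax [ 0.  0. -1.] F [-0.2  0.5 -0.1] op 0.0343
mat 0.67 [410.9 143.4] [0.4465 0.3825]
   tr 0.94 [[0.3969, 0.3192], [0.3778, 0.4082], [0.4909, 0.4516], [0.5157, 0.3533]] [0.4419 0.3827]
   tr 0.29 [[0.567, -0.1271], [0.5675, -0.1172], [0.5945, -0.1275], [0.594, -0.1376]] [ 0.5806 -0.1273]
iron_red_mid 0.56 [201.9 267.5] [0.5839 0.1272]
   tr 0.86 [[0.5442, 0.1119], [0.5361, 0.1384], [0.6178, 0.1505], [0.6272, 0.1221]] [0.5798 0.1306]
pan_red 0.57 [140.9 264.4] [0.5796 0.0478]
   tr 0.66 [[0.523, 0.0106], [0.5132, 0.0922], [0.6396, 0.0845], [0.652, -0.0069]] [0.5784 0.0456]
pan_green 0.77 [265.  265.1] [0.5891 0.204 ]
   tr 0.81 [[0.53, 0.1685], [0.5342, 0.2468], [0.6489, 0.2384], [0.6442, 0.1519]] [0.5865 0.2017]
pan_blue 0.98 [202.3 264. ] [0.5832 0.125 ]
pan_blue 0.52 [178.4 384.7] [0.7811 0.0556]
   tr 0.72 [[0.5277, 0.0899], [0.5208, 0.1685], [0.6279, 0.1662], [0.6365, 0.0797]] [0.5757 0.1264]
```

View pics/w1.png

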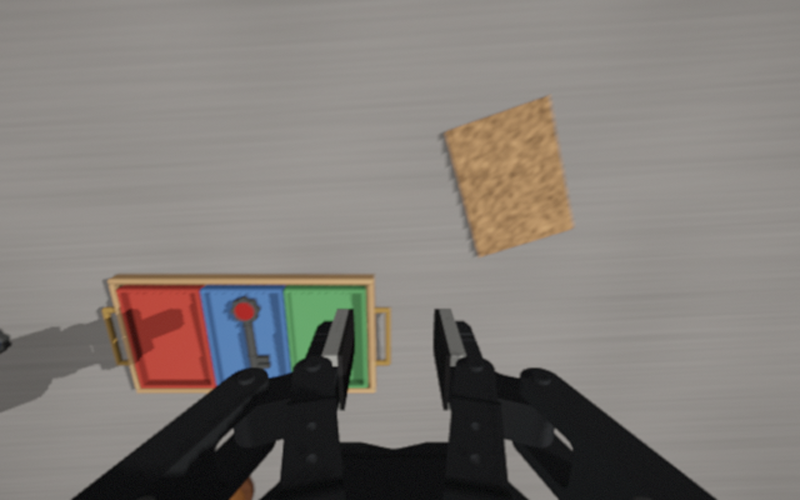

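Wrist view: the caddy spans (110–375, 277–392), with the iron red key at (243,310–365) in the blue pan. The mat is around (508,178). These positions agree with the top camera to about 3 mm.

>>> {"api": "carry_out", "payload": {"series": [[0.4, -0.97, -0.5, 0, 0, 0, 0.4], [0.4, -0.97, -0.5, 0, 0, 0, 0.4], [0.4, -0.97, -0.5, 0, 0, 0, 0.4], [0.4, -0.97, -0.5, 0, 0, 0, 0.4], [0.4, -0.97, -0.5, 0, 0, 0, 0.4], [0.4, -0.97, -0.5, 0, 0, 0, 0.4], [0, 0, 0, 0, 0, 0, 0.4]]}}

```text
t: 3.7
tool_pos: [0.5399, 0.1265, 0.1143]
tool_rot: [-0.087, -3.137, 0.002]
contact_force: [-1.0, -0.4, -0.2]
opening: 0.0339
```

```bash
cat >> h.py <<'E'
def key(p,name,zs,bowpx=None,tippx=None):
    for d in ctrl.mark_of(p,name)[:2]:
        px=np.array(d['position'])*W; print(name,"mark",round(d['p'],2),px.round(0),unp(p,px,zs+.0045)[:2].round(4))
    for d in ctrl.trace(p,name)[:2]:
        ys,xs=np.nonzero(d['mask']); P=np.array([unp(p,(x,y),zs+.006)[:2] for x,y in zip(xs,ys)])
        m=P.mean(0); w,v=np.linalg.eigh(np.cov((P-m).T)); a=v[:,1]; s=(P-m)@a
        print("  trace",round(d['p'],2),len(xs),"px c",xs.mean().round(),ys.mean().round(),"mean",m.round(4),"axis deg",np.degrees(np.arctan2(a[1],a[0])).round(1),"ends",(m+a*s.min()).round(4),(m+a*s.max()).round(4),"len",np.ptp(s).round(4))
E
python3 - <<'E'
from h import *
st()
p=cam("wrist"); enh(p['frame'],(0,0,640,400),1.25,"pics/w2.png")
key(p,"iron_red_mid",.008)
for n in ["pan_red","pan_blue","pan_green"]:
    for d in ctrl.mark_of(p,n)[:1]:
        print(n,round(d['p'],2),unp(p,np.array(d['position'])*W,.005)[:2].round(4))
E
```

```text
t 3.7 pos [0.5399 0.1265 0.1143] yaw_y 86.8 zax [-0.003 -0.001 -1.   ] F [-1.  -0.4 -0.2] op 0.0339
iron_red_mid mark 0.6 [319. 248.] [0.5836 0.1276]
  trace 0.86 1425 px c 318.0 242.0 mean [0.5779 0.1274] axis deg -178.2 ends [0.6276 0.1289] [0.54   0.1262] len 0.0876
pan_red 0.65 [0.5806 0.0488]
pan_blue 0.59 [0.5866 0.1258]
pan_green 0.74 [0.5899 0.2052]
```

View pics/w2.png

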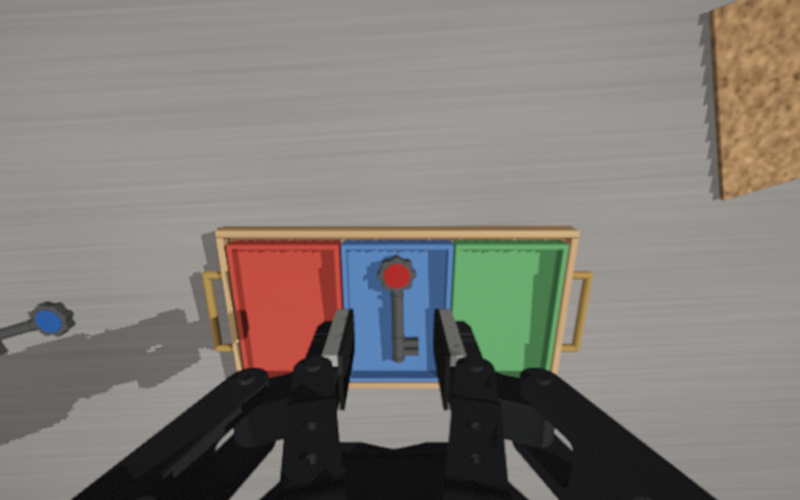

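The blue-pan key is between the fingers at (397,275)–(401,358). The mid mark is at (0.5835, 0.1275), which fits the pan centre.

>>> {"api": "carry_out", "payload": {"series": [[0.6, 0.04, -0.7, 0, 0, 0.4, 0.4], [0.6, 0, -0.7, 0, 0, 0.3, 0.4], [0.56, 0, -0.7, 0, 0, 0, 0.4], [0, 0, -0.7, 0, 0, 0, 0.4], [0, 0, -0.7, 0, 0, 0, 0.4], [0, 0, -0.4, 0, 0, 0, 0.4], [0, 0, -0.1, 0, 0, 0, 0.4], [0, 0, 0, 0, 0, 0, 0.4]]}}

```text
t: 4.8
tool_pos: [0.5844, 0.1299, 0.0165]
tool_rot: [-0.028, 3.141, 0.0]
contact_force: [-0.3, 0.2, 0.2]
opening: 0.0339
```

```bash
python3 - <<'E'
from h import *
st()
p=cam("wrist"); enh(p['frame'],(160,150,480,400),2.4,"pics/w3.png")
E
```

```text
t 4.8 pos [0.5844 0.1299 0.0165] yaw_y 91.0 zax [ 0.  0. -1.] F [-0.3  0.2  0.2] op 0.0339
```

View pics/w3.png

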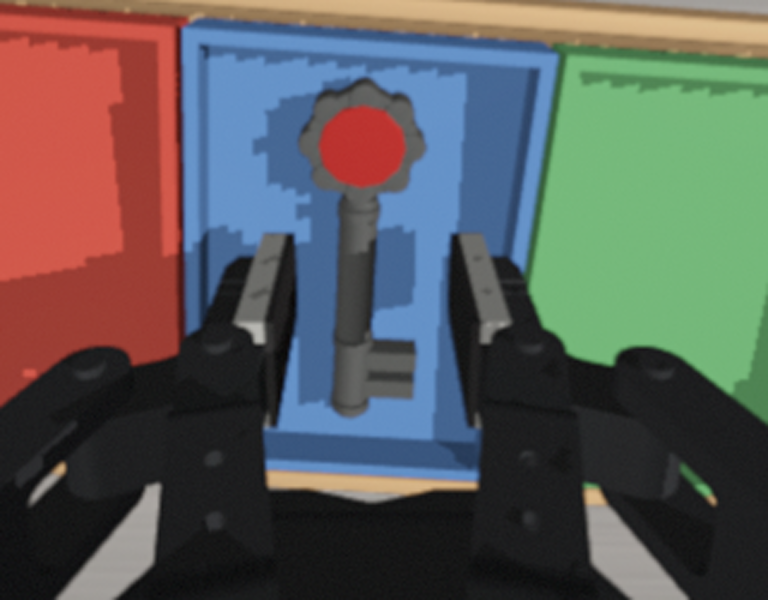

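>>> {"api": "carry_out", "payload": {"series": [[0, -0.08, -0.2, 0, 0, -0.3, 0.4], [0, 0, -0.08, 0, 0, 0, 0.4], [0, 0, 0, 0, 0, 0, 0.2], [0, 0, 0, 0, 0, 0, 0], [0, 0, 0, 0, 0, 0, 0], [0, 0, 0, 0, 0, 0, 0]], "grip_force": 40}}

```text
t: 5.45
tool_pos: [0.5846, 0.1275, 0.0095]
tool_rot: [0.02, 3.141, -0.0]
contact_force: [0.3, -0.3, 0.0]
opening: 0.0077
```

```bash
python3 - <<'E'
from h import *
st()
p=cam("wrist"); enh(p['frame'],(160,150,480,400),2.4,"pics/w4.png")
E
```

```text
t 5.45 pos [0.5846 0.1275 0.0095] yaw_y 89.3 zax [ 0. -0. -1.] F [ 0.3 -0.3  0. ] op 0.0077
```

View pics/w4.png

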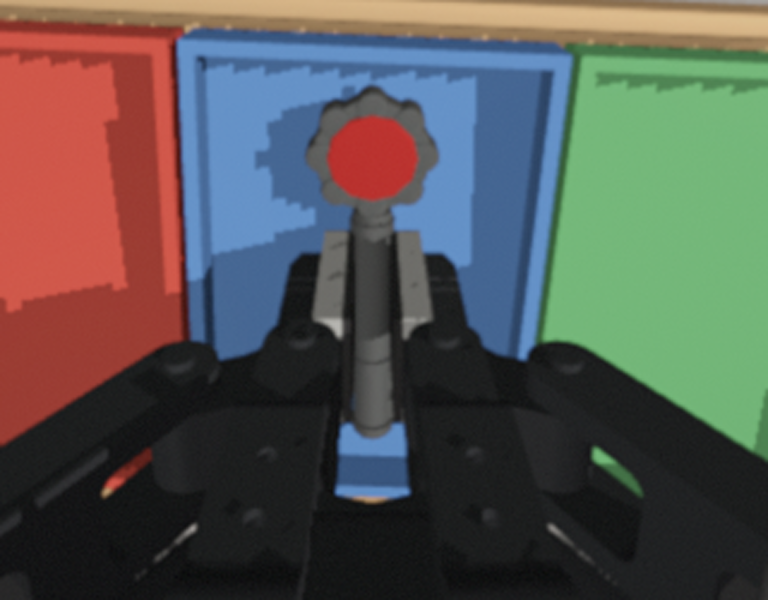

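Iron red is held (opening 7.7 mm). Lifting and carrying it to the mat.

>>> {"api": "carry_out", "payload": {"series": [[0, 0, 0.6, 0, 0, 0, 0], [0, 0, 0.9, 0, 0, 0, 0], [0, 0, 0.9, 0, 0, 0, 0], [-0.5, 0.93, 0.4, 0, 0, 0.3, 0], [-0.5, 0.93, 0, 0, 0, 0.3, 0], [-0.5, 0.93, 0, 0, 0, 0.3, 0], [-0.5, 0.93, 0, 0, 0, 0.3, 0], [-0.5, 0.93, 0, 0, 0, 0.3, 0], [-0.5, 0.93, 0, 0, 0, 0.3, 0], [-0.5, 0.93, 0, 0, 0, 0.3, 0], [-0.5, 0.93, 0, 0, 0, 0.3, 0], [-0.5, 0.93, 0, 0, 0, 0.3, 0]]}}

```text
t: 6.7
tool_pos: [0.4715, 0.3378, 0.0805]
tool_rot: [-0.405, 3.114, 0.001]
contact_force: [0.4, 0.1, 0.4]
opening: 0.0074
```

>>> {"api": "carry_out", "payload": {"series": [[-0.5, 0.93, 0, 0, 0, 0.3, 0], [-0.5, 0.93, 0, 0, 0, 0, 0], [0, 0, -0.2, 0, 0, 0, 0], [0, 0, 0, 0, 0, 0, 0]]}}

```text
t: 7.1
tool_pos: [0.4465, 0.3832, 0.0742]
tool_rot: [0.451, -3.109, 0.001]
contact_force: [1.3, -0.4, -0.5]
opening: 0.0075
```

```bash
python3 - <<'E'
from h import *
st()
p=cam("wrist"); enh(p['frame'],(0,0,640,400),1.25,"pics/w5.png")
d=ctrl.trace(p,"mat")[0]; c=max(cv2.findContours(d['mask'].astype(np.uint8),0,2)[0],key=len)
q=cv2.approxPolyDP(c,12,True)[:,0]; print(d['p'],[(x.tolist(),unp(p,x,.004)[:2].round(4).tolist()) for x in q])
key(p,"iron_red_mid",.06)
E
```

```text
t 7.1 pos [0.4465 0.3832 0.0742] yaw_y 106.5 zax [-0.    -0.001 -1.   ] F [ 1.3 -0.4 -0.5] op 0.0075
0.81 [([252, 137], [0.4015, 0.3235]), ([258, 279], [0.5139, 0.3539]), ([304, 243], [0.4711, 0.3817]), ([286, 210], [0.448, 0.3607]), ([318, 184], [0.4212, 0.3784]), ([344, 213], [0.4376, 0.4043]), ([324, 242], [0.4657, 0.3968]), ([363, 282], [0.4917, 0.439]), ([375, 140], [0.3786, 0.408])]
iron_red_mid mark 0.8 [315. 266.] [0.4543 0.386 ]
  trace 0.93 3484 px c 314.0 241.0 mean [0.4392 0.3811] axis deg -163.3 ends [0.499  0.3991] [0.4073 0.3715] len 0.0958
```

View pics/w5.png

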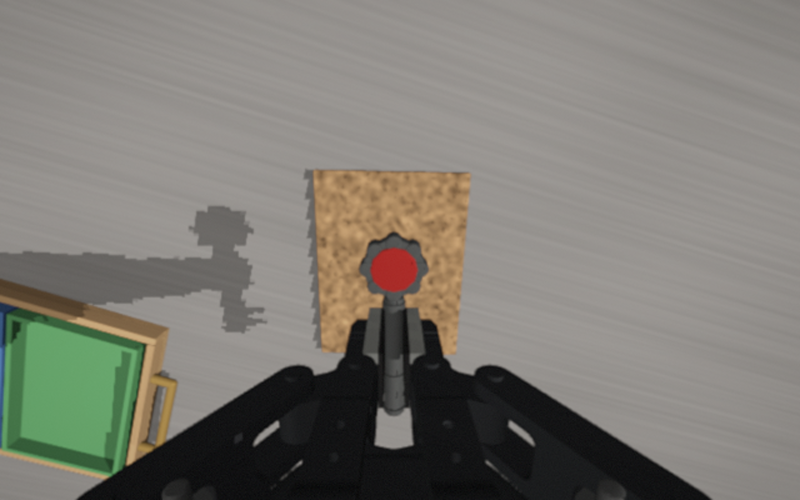

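>>> {"api": "carry_out", "payload": {"series": [[0.03, -0.06, -0.7, 0, 0, 0, 0], [0, 0, -0.9, 0, 0, 0, 0], [0, 0, -0.7, 0, 0, 0, 0], [0, 0, -0.3, 0, 0, 0, 0], [0, 0, 0, 0, 0, 0, 0]]}}

```text
t: 7.8
tool_pos: [0.4472, 0.3807, 0.0081]
tool_rot: [0.448, -3.107, 0.002]
contact_force: [0.4, 0.4, 0.0]
opening: 0.0075
```

>>> {"api": "carry_out", "payload": {"series": [[0, 0, -0.08, 0, 0, 0, 0], [0, 0, -0.02, 0, 0, 0, 0], [0, 0, 0, 0, 0, 0, 0]]}}

```text
t: 8.1
tool_pos: [0.4483, 0.3821, 0.0078]
tool_rot: [-0.449, 3.108, 0.001]
contact_force: [0.1, -0.0, -0.4]
opening: 0.0075
```

>>> {"api": "carry_out", "payload": {"series": [[0, 0, -0.06, 0, 0, 0, 0], [0, 0, 0, 0, 0, 0, 0]]}}

```text
t: 8.3
tool_pos: [0.4478, 0.3819, 0.0055]
tool_rot: [-0.45, 3.109, 0.0]
contact_force: [-0.1, 0.5, -1.2]
opening: 0.0075
```

```bash
python3 - <<'E'
from h import *
for _ in range(4): st()
p=cam("wrist"); enh(p['frame'],(160,150,480,400),2.4,"pics/w6.png"); st()
E
```

```text
t 8.3 pos [0.4478 0.3819 0.0055] yaw_y 106.5 zax [ 0.  0. -1.] F [-0.1  0.5 -1.2] op 0.0075
t 8.3 pos [0.4478 0.3819 0.0055] yaw_y 106.5 zax [ 0.  0. -1.] F [-0.1  0.5 -1.2] op 0.0075
t 8.3 pos [0.4478 0.3819 0.0055] yaw_y 106.5 zax [ 0.  0. -1.] F [-0.1  0.5 -1.2] op 0.0075
t 8.3 pos [0.4478 0.3819 0.0055] yaw_y 106.5 zax [ 0.  0. -1.] F [-0.1  0.5 -1.2] op 0.0075
t 8.35 pos [0.4477 0.3819 0.0055] yaw_y 106.5 zax [ 0.  0. -1.] F [ 0.2 -0.4  0.3] op 0.0076
```

View pics/w6.png

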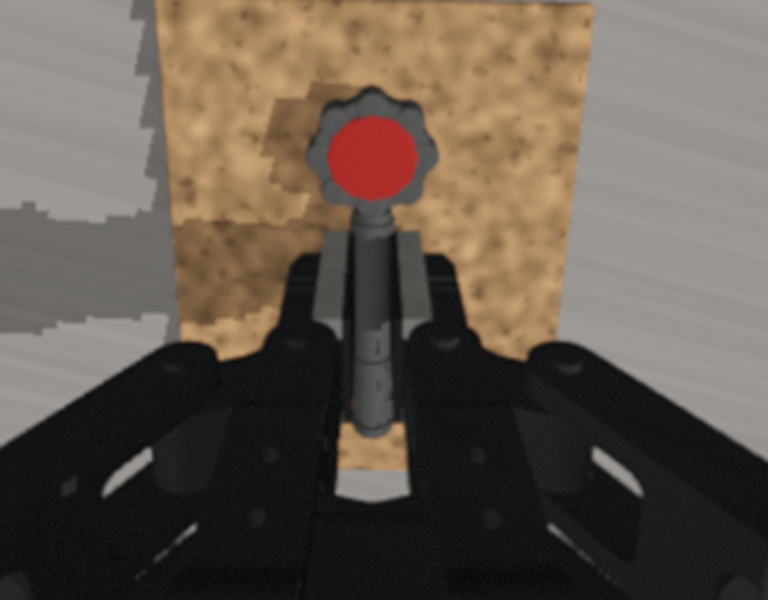

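>>> {"api": "carry_out", "payload": {"series": [[0, 0, -0.02, 0, 0, 0, 0.05], [0, 0, 0, 0, 0, 0, 0.15], [0, 0, 0, 0, 0, 0, 0.35], [0, 0, 0, 0, 0, 0, 0.4], [0, 0, 0.5, 0, 0, 0, 0.4], [0, 0, 1, 0, 0, 0, 0.4], [0, -0.3, 1, 0, 0, 0, 0.4], [0, -1, 1, 0, 0, 0.2, 0.4], [0, -1, 0.5, 0, 0, 0.2, 0.4], [-0.07, -1, 0, 0, 0, 0.2, 0.4], [-0.07, -1, 0, 0, 0, 0.2, 0.4]]}}

```text
t: 9.45
tool_pos: [0.4448, 0.2737, 0.1068]
tool_rot: [-0.575, 3.086, 0.001]
contact_force: [-0.2, 0.3, 0.2]
opening: 0.0339
```

```bash
python3 - <<'E'
from h import *
st()
p=cam("wrist"); enh(p['frame'],(0,0,640,400),1.25,"pics/w7.png")
key(p,"iron_red_mid",.004)
E
```

```text
t 9.45 pos [0.4448 0.2737 0.1068] yaw_y 111.1 zax [ 0.003  0.001 -1.   ] F [-0.2  0.3  0.2] op 0.0339
iron_red_mid mark 0.74 [425. 246.] [0.4463 0.3819]
iron_red_mid mark 0.23 [195. 308.] [0.5869 0.2033]
  trace 0.59 1562 px c 428.0 242.0 mean [0.442  0.3814] axis deg -160.0 ends [0.4869 0.3978] [0.4059 0.3683] len 0.0863
```

View pics/w7.png

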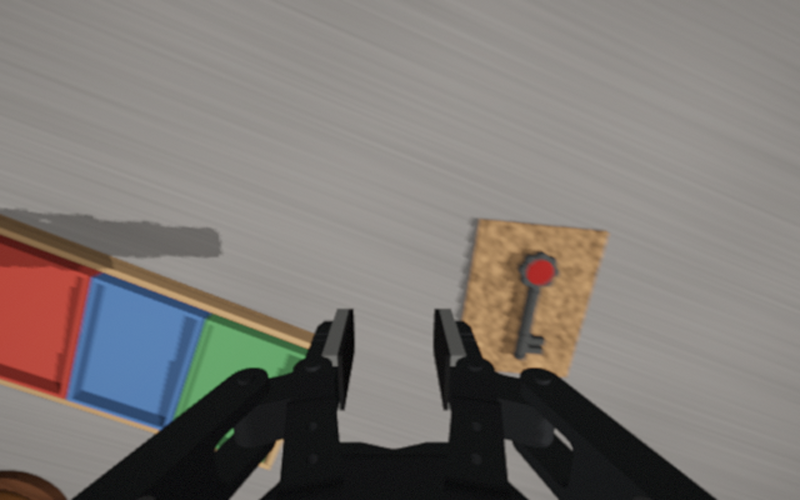

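Iron red lies flat in the middle of the mat, with its bow at (538,270). Measured (0.4463, 0.3819) against the mat centre (0.4464, 0.381). Next is the green key.

>>> {"api": "carry_out", "payload": {"series": [[-0.08, -0.99, 0, 0, 0, 0.25, 0.4], [-0.08, -0.99, 0, 0, 0, 0.25, 0.4], [-0.08, -0.99, 0, 0, 0, 0.25, 0.4], [-0.08, -0.99, 0, 0, 0, 0.25, 0.4], [-0.08, -0.99, 0, 0, 0, 0.25, 0.4], [-0.08, -0.99, 0, 0, 0, 0.25, 0.4], [-0.08, -0.99, 0, 0, 0, 0.25, 0.4], [-0.08, -0.99, 0, 0, 0, 0.25, 0.4], [-0.08, -0.99, 0, 0, 0, 0.25, 0.4], [-0.08, -0.99, 0, 0, 0, 0.25, 0.4], [-0.08, -0.99, 0, 0, 0, 0.25, 0.4], [-0.08, -0.99, 0, 0, 0, 0.25, 0.4]]}}

```text
t: 10.8
tool_pos: [0.4207, -0.0232, 0.1056]
tool_rot: [-1.031, 2.966, -0.001]
contact_force: [0.2, -1.3, -0.5]
opening: 0.0344
```

>>> {"api": "carry_out", "payload": {"series": [[-0.08, -0.99, 0, 0, 0, 0, 0.4], [-0.08, -0.99, 0, 0, 0, 0, 0.4], [-0.08, -0.99, 0, 0, 0, 0, 0.4], [-0.08, -0.99, 0, 0, 0, 0, 0.4], [-0.08, -0.99, 0, 0, 0, 0, 0.4], [-0.08, -0.99, 0, 0, 0, 0, 0.4], [0, 0, 0, 0, 0, 0, 0.4]]}}

```text
t: 11.5
tool_pos: [0.409, -0.1731, 0.1058]
tool_rot: [-1.025, 2.969, -0.002]
contact_force: [-0.0, 0.6, -0.6]
opening: 0.034
```

```bash
python3 - <<'E'
from h import *
st()
p=cam("wrist"); enh(p['frame'],(0,0,640,400),1.25,"pics/w8.png")
for n in ["brass_green_mid","brass_red_mid","brass_blue_mid"]: key(p,n,0)
E
```

```text
t 11.5 pos [ 0.409  -0.1731  0.1058] yaw_y 128.1 zax [ 0.001 -0.001 -1.   ] F [-0.   0.6 -0.6] op 0.034
brass_green_mid mark 0.7 [289. 226.] [ 0.4403 -0.1774]
  trace 0.87 1565 px c 294.0 220.0 mean [ 0.4332 -0.1774] axis deg -142.5 ends [ 0.4718 -0.1478] [ 0.4028 -0.2007] len 0.087
brass_red_mid mark 0.58 [130. 118.] [ 0.4429 -0.3326]
  trace 0.86 2177 px c 135.0 121.0 mean [ 0.4424 -0.3277] axis deg 105.3 ends [ 0.4545 -0.3721] [ 0.4315 -0.2878] len 0.0874
brass_blue_mid mark 0.61 [ 66. 258.] [ 0.5933 -0.3211]
  trace 0.85 1561 px c 60.0 258.0 mean [ 0.5957 -0.3247] axis deg 139.9 ends [ 0.6281 -0.352 ] [ 0.5589 -0.2937] len 0.0905
```

View pics/w8.png

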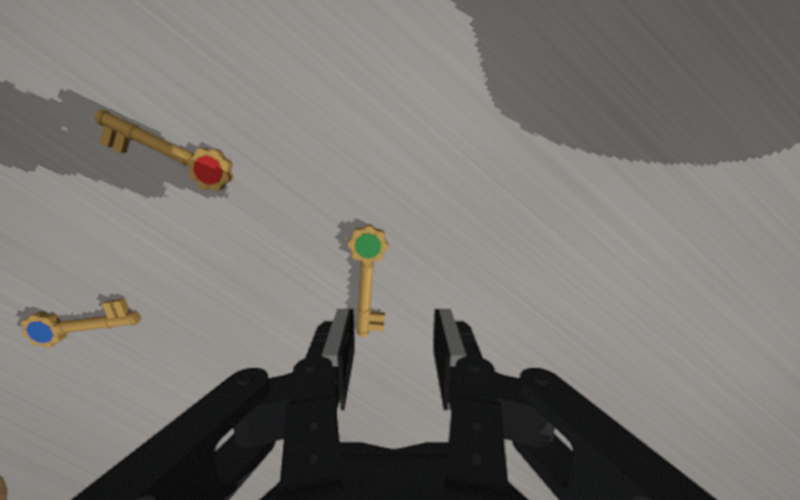

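Green key at (368,245)–(362,332), mid ≈ (0.439, -0.175). Brass red bow at (208,168) and brass blue bow at (40,332) are also in view.

>>> {"api": "carry_out", "payload": {"series": [[0.6, -0.06, -0.6, 0, 0, 0, 0.4], [0.64, 0, -0.9, 0, 0, 0, 0.4], [0, 0, -0.9, 0, 0, 0, 0.4], [0, 0, -0.6, 0, 0, 0, 0.4], [0, 0, -0.1, 0, 0, 0, 0.4], [0, 0, 0, 0, 0, 0, 0.4]]}}

```text
t: 12.45
tool_pos: [0.439, -0.1722, 0.027]
tool_rot: [1.029, -2.967, -0.001]
contact_force: [-0.0, -0.1, -0.0]
opening: 0.0341
```

```bash
python3 - <<'E'
from h import *
st()
p=cam("wrist"); enh(p['frame'],(160,150,480,400),2.4,"pics/w9.png")
key(p,"brass_green_mid",0)
E
```

```text
t 12.45 pos [ 0.439  -0.1722  0.027 ] yaw_y 128.3 zax [-0.001  0.001 -1.   ] F [-0.  -0.1 -0. ] op 0.0341
brass_green_mid mark 0.68 [309. 240.] [ 0.4393 -0.1756]
  trace 0.7 3317 px c 313.0 230.0 mean [ 0.4326 -0.178 ] axis deg -142.9 ends [ 0.4725 -0.1477] [ 0.4027 -0.2006] len 0.0876
```

View pics/w9.png

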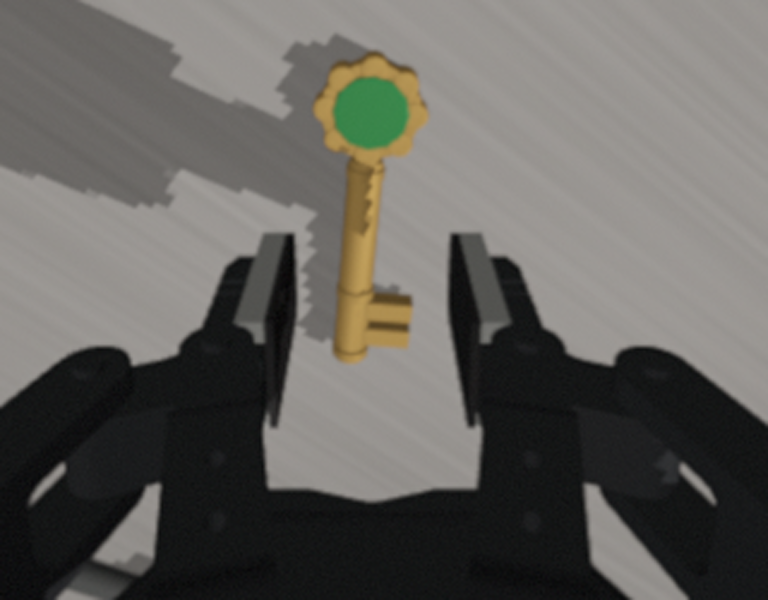

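```bash
cat >> h.py <<'E'
def ax(p,bow,sh,z=.009,s=2.4,o=(160,150),zs=None):
    # bow centre & tip end pixel in crop -> axis, mid ; and offset in tool frame
    A=unp(p,(o[0]+bow[0]/s,o[1]+bow[1]/s),z)[:2]; B=unp(p,(o[0]+sh[0]/s,o[1]+sh[1]/s),z)[:2]
    u=(B-A)/np.linalg.norm(B-A); mid=A+.030*u
    ob=ctrl.get_obs(); d=mid-ob['tool_pos'][:2]
    print("bow",A.round(4),"tip",B.round(4),"L",np.linalg.norm(B-A).round(4),"deg",np.degrees(np.arctan2(u[1],u[0])).round(1),"mid",mid.round(4),"d world",d.round(4))
E
python3 - <<'E'
from h import *
p=cam("wrist"); ax(p,(370,112),(350,358)); ax(p,(370,112),(354,280))
p2=cam("top"); print(ctrl.get_obs()['t'])
E
```

```text
bow [ 0.4154 -0.1923] tip [ 0.4739 -0.1531] L 0.0704 deg 33.8 mid [ 0.4403 -0.1756] d world [ 0.0003 -0.0024]
bow [ 0.4154 -0.1923] tip [ 0.4541 -0.1671] L 0.0463 deg 33.0 mid [ 0.4405 -0.1759] d world [ 0.0005 -0.0027]
12.7
```

>>> {"api": "carry_out", "payload": {"series": [[0.05, -0.09, -0.4, 0, 0, -0.4, 0.4], [0, 0, -0.4, 0, 0, -0.43, 0.4], [0, 0, -0.2, 0, 0, 0, 0.4], [0, 0, 0, 0, 0, 0, 0.3], [0, 0, 0, 0, 0, 0, 0.15], [0, 0, 0, 0, 0, 0, 0], [0, 0, 0, 0, 0, 0, 0], [0, 0, 0, 0, 0, 0, 0]]}}

```text
t: 13.5
tool_pos: [0.4409, -0.1753, 0.003]
tool_rot: [-0.905, 3.008, -0.001]
contact_force: [-0.4, 0.6, 1.8]
opening: 0.0078
```

```bash
python3 - <<'E'
from h import *
st()
p=cam("wrist"); enh(p['frame'],(160,150,480,400),2.4,"pics/w10.png"); st()
E
```

```text
t 13.5 pos [ 0.4409 -0.1753  0.003 ] yaw_y 123.5 zax [ 0.001 -0.001 -1.   ] F [-0.4  0.6  1.8] op 0.0078
t 13.55 pos [ 0.4409 -0.1753  0.003 ] yaw_y 123.5 zax [ 0.001 -0.001 -1.   ] F [-0.3  0.5  3.1] op 0.0073
```

View pics/w10.png

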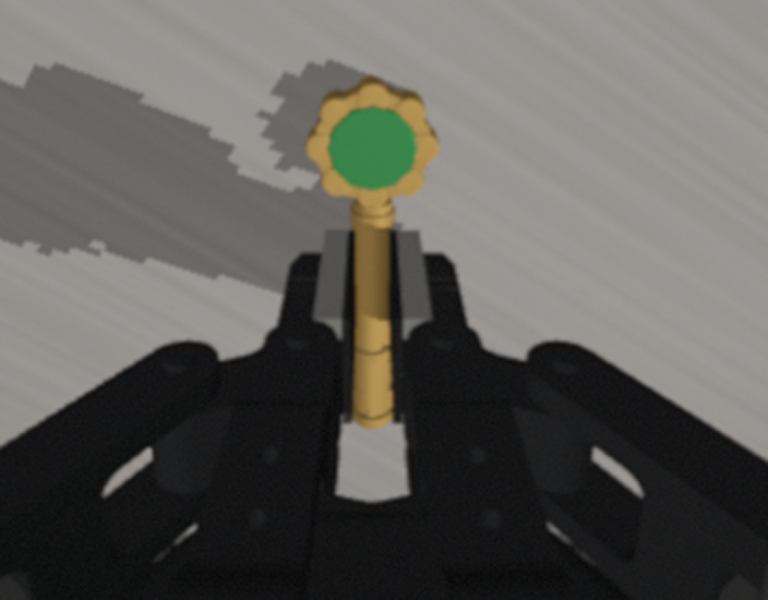

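>>> {"api": "carry_out", "payload": {"series": [[0, 0, 0.5, 0, 0, 0, 0], [0, 0, 0.9, 0, 0, 0, 0], [0, 0, 0.9, 0, 0, 0, 0], [0.38, 0.95, 0.5, 0, 0, -0.4, 0], [0.38, 0.95, 0, 0, 0, -0.4, 0], [0.38, 0.95, 0, 0, 0, -0.4, 0], [0.38, 0.95, 0, 0, 0, -0.4, 0], [0.38, 0.95, 0, 0, 0, -0.4, 0], [0.38, 0.95, 0, 0, 0, -0.4, 0], [0.38, 0.95, 0, 0, 0, -0.4, 0], [0.38, 0.95, 0, 0, 0, -0.4, 0], [0.38, 0.95, 0, 0, 0, -0.4, 0]]}}

```text
t: 14.75
tool_pos: [0.5261, 0.0398, 0.0729]
tool_rot: [-0.349, 3.122, -0.0]
contact_force: [0.2, -0.7, -0.3]
opening: 0.0077
```

>>> {"api": "carry_out", "payload": {"series": [[0.38, 0.95, 0, 0, 0, -0.4, 0], [0.38, 0.95, 0, 0, 0, -0.4, 0], [0.38, 0.95, 0, 0, 0, -0.4, 0], [0.38, 0.95, 0, 0, 0, -0.4, 0], [0.38, 0.95, 0, 0, 0, -0.4, 0], [0.38, 0.95, 0, 0, 0, -0.4, 0], [0.38, 0.95, 0, 0, 0, -0.1, 0], [0, 0, 0, 0, 0, 0, 0]]}}

```text
t: 15.55
tool_pos: [0.5932, 0.2074, 0.0732]
tool_rot: [0.036, 3.14, 0.002]
contact_force: [-1.0, -0.0, -1.2]
opening: 0.0078
```

```bash
python3 - <<'E'
from h import *
st()
p=cam("wrist"); enh(p['frame'],(0,0,640,400),1.25,"pics/w11.png")
for n in ["pan_red","pan_blue","pan_green"]:
    for d in ctrl.mark_of(p,n)[:1]: print(n,round(d['p'],2),unp(p,np.array(d['position'])*W,.005)[:2].round(4))
E
```

```text
t 15.55 pos [0.5932 0.2074 0.0732] yaw_y 88.7 zax [ 0.001  0.001 -1.   ] F [-1.  -0.  -1.2] op 0.0078
pan_red 0.69 [0.58   0.0479]
pan_blue 0.7 [0.5872 0.1257]
```

View pics/w11.png

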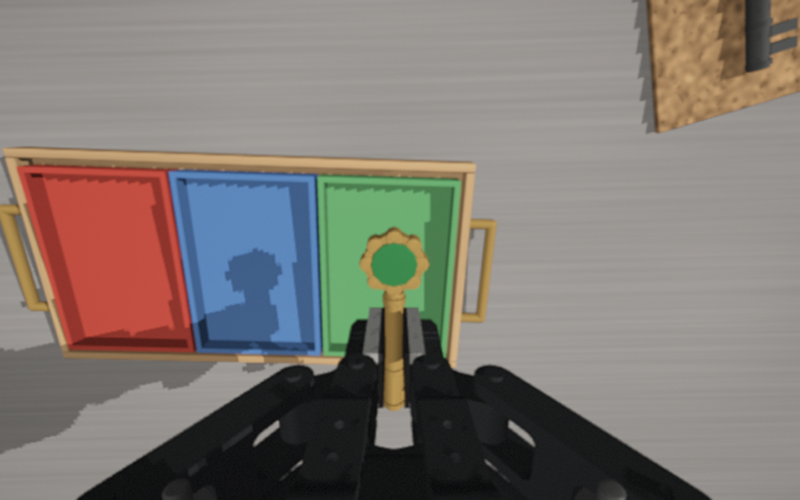

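```bash
python3 - <<'E'
from h import *
p=cam("wrist")
for n,c,z in [("edgeL",(6,150),.015),("edgeR",(473,164),.015),("farL",(64,356),.015),("gTL",(318,178),.018),("gTR",(461,180),.018),("rTL",(22,169),.018),("rBL",(68,352),.018),("bTL",(170,171),.018),("bBL",(195,352),.018),("bBR",(319,356),.018)]:
    print(n,unp(p,(c[0]/1.25,c[1]/1.25),z)[:2].round(4))
E
```

```text
edgeL [0.5149 0.0042]
edgeR [0.5279 0.248 ]
farL [ 0.6394 -0.0041]
gTL [0.5327 0.1657]
gTR [0.5357 0.2414]
rTL [0.5244 0.012 ]
rBL [0.6347 0.0024]
bTL [0.5272 0.0884]
bBL [0.637  0.0801]
bBR [0.642  0.1565]
```

>>> {"api": "carry_out", "payload": {"series": [[-0.05, -0.2, -0.5, 0, 0, -0.38, 0], [0, 0, -0.9, 0, 0, 0, 0], [0, 0, -0.7, 0, 0, 0, 0], [0, 0, -0.2, 0, 0, 0, 0], [0, 0, -0.1, 0, 0, 0, 0], [0, 0, 0, 0, 0, 0, 0]]}}

```text
t: 16.4
tool_pos: [0.5914, 0.1999, 0.0125]
tool_rot: [0.1, 3.14, 0.0]
contact_force: [0.1, -0.2, 0.1]
opening: 0.0074
```

```bash
python3 - <<'E'
from h import *
st()
p=cam("wrist"); enh(p['frame'],(160,150,480,400),2.4,"pics/w12.png"); st()
E
```

```text
t 16.4 pos [0.5914 0.1999 0.0125] yaw_y 86.3 zax [ 0.  0. -1.] F [ 0.1 -0.2  0.1] op 0.0074
t 16.45 pos [0.5918 0.2001 0.0131] yaw_y 86.3 zax [ 0.001  0.    -1.   ] F [-0.6 -0.8  0.8] op 0.0077
```

View pics/w12.png

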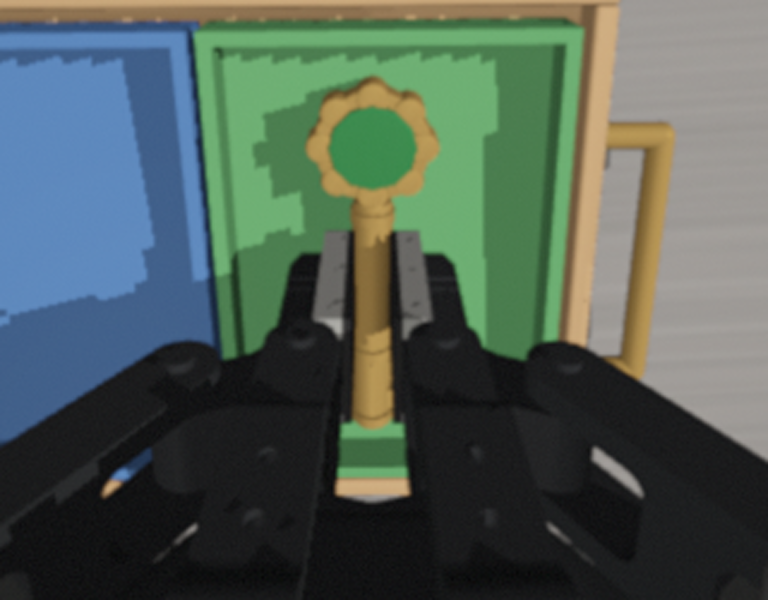

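>>> {"api": "carry_out", "payload": {"series": [[0, 0.06, -0.07, 0, 0, 0, 0], [0, 0, 0, 0, 0, 0, 0], [0, 0, 0, 0, 0, 0, 0.05], [0, 0, 0, 0, 0, 0, 0.15], [0, 0, 0, 0, 0, 0, 0.3], [0, 0, 0, 0, 0, 0, 0.3], [0, 0, 0.5, 0, 0, 0, 0.3], [0, 0, 1, 0, 0, 0, 0.4], [0, 0, 1, 0, 0, 0, 0.4], [-0.32, -0.99, 1, 0, 0, -0.6, 0.4], [-0.32, -0.99, 0.3, 0, 0, -0.6, 0.4]]}}

```text
t: 17.55
tool_pos: [0.5774, 0.1522, 0.1105]
tool_rot: [0.289, 3.121, 0.002]
contact_force: [0.2, -0.3, 0.9]
opening: 0.0341
```

```bash
python3 - <<'E'
from h import *
st()
p=cam("wrist"); enh(p['frame'],(0,0,640,400),1.25,"pics/w13.png")
key(p,"brass_green_mid",.008)
E
```

```text
t 17.55 pos [0.5774 0.1522 0.1105] yaw_y 79.4 zax [ 0.007  0.001 -1.   ] F [ 0.2 -0.3  0.9] op 0.0341
brass_green_mid mark 0.73 [374. 204.] [0.5871 0.2024]
  trace 0.68 1700 px c 374.0 199.0 mean [0.5833 0.2029] axis deg -179.7 ends [0.6325 0.2032] [0.5456 0.2027] len 0.0869
  trace 0.19 698 px c 14.0 257.0 mean [ 0.577  -0.1251] axis deg 122.0 ends [ 0.5867 -0.1405] [ 0.5689 -0.1122] len 0.0335
```

View pics/w13.png

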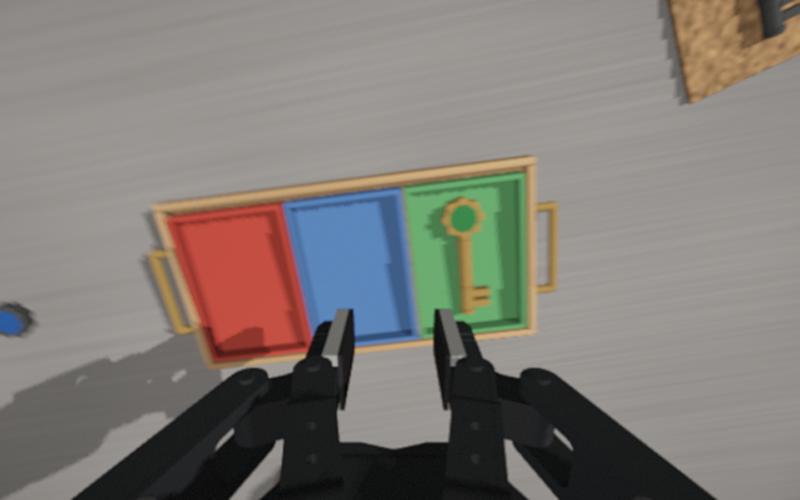

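The green key lies flat and centred in the green pan at (463,215)–(470,310). Next is brass red.

>>> {"api": "carry_out", "payload": {"series": [[-0.32, -0.99, 0, 0, 0, -0.62, 0.4], [-0.32, -0.99, 0, 0, 0, -0.62, 0.4], [-0.32, -0.99, 0, 0, 0, -0.62, 0.4], [-0.32, -0.99, 0, 0, 0, -0.62, 0.4], [-0.32, -0.99, 0, 0, 0, -0.62, 0.4], [-0.32, -0.99, 0, 0, 0, -0.62, 0.4], [-0.32, -0.99, 0, 0, 0, -0.62, 0.4], [-0.32, -0.99, 0, 0, 0, -0.62, 0.4], [-0.32, -0.99, 0, 0, 0, -0.62, 0.4], [-0.32, -0.99, 0, 0, 0, -0.62, 0.4], [-0.32, -0.99, 0, 0, 0, -0.62, 0.4], [-0.32, -0.99, 0, 0, 0, -0.62, 0.4]]}}

```text
t: 18.9
tool_pos: [0.479, -0.1452, 0.1053]
tool_rot: [-1.407, -2.808, -0.001]
contact_force: [0.8, -0.3, 0.6]
opening: 0.034
```

>>> {"api": "carry_out", "payload": {"series": [[-0.32, -0.99, -0.3, 0, 0, -0.62, 0.4], [-0.32, -0.99, -0.3, 0, 0, -0.62, 0.4], [-0.32, -0.99, -0.3, 0, 0, -0.62, 0.4], [-0.32, -0.99, -0.3, 0, 0, -0.62, 0.4], [-0.32, -0.99, 0, 0, 0, -0.62, 0.4], [0, 0, 0, 0, 0, 0, 0.4]]}}

```text
t: 19.5
tool_pos: [0.4388, -0.2703, 0.0752]
tool_rot: [-1.825, -2.556, 0.0]
contact_force: [0.7, 0.5, 0.9]
opening: 0.034
```

```bash
python3 - <<'E'
from h import *
st()
p=cam("wrist"); enh(p['frame'],(0,0,640,400),1.25,"pics/w14.png")
key(p,"brass_red_mid",0)
E
```

```text
t 19.5 pos [ 0.4388 -0.2703  0.0752] yaw_y 18.9 zax [-0.001  0.    -1.   ] F [0.7 0.5 0.9] op 0.034
brass_red_mid mark 0.94 [298. 283.] [ 0.444  -0.3334]
  trace 0.6 1651 px c 298.0 274.0 mean [ 0.4419 -0.3253] axis deg 104.6 ends [ 0.4544 -0.3733] [ 0.4327 -0.2898] len 0.0862
  trace 0.6 382 px c 180.0 327.0 mean [ 0.3602 -0.4101] axis deg 135.5 ends [ 0.4017 -0.4509] [ 0.3381 -0.3884] len 0.0891
```

View pics/w14.png

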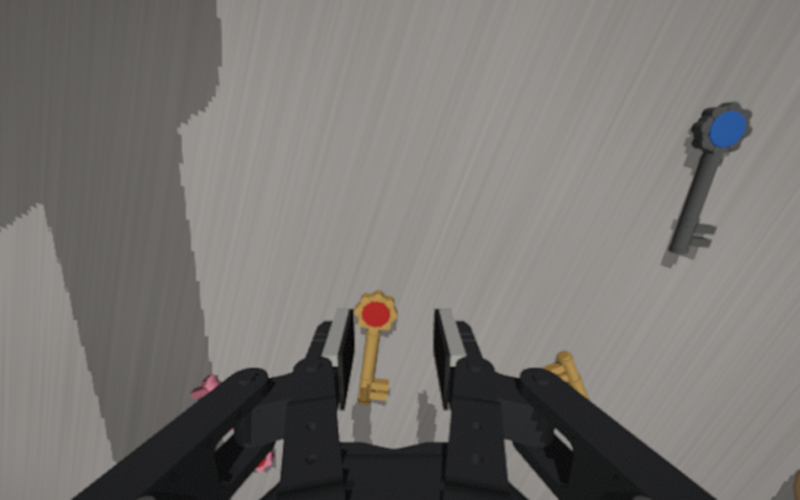

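```bash
python3 - <<'E'
from h import *
p=cam("wrist"); ax(p,(376,314),(365,402),s=1.25,o=(0,0))
E
```

```text
bow [ 0.4376 -0.2997] tip [ 0.4517 -0.3666] L 0.0683 deg -78.1 mid [ 0.4438 -0.3291] d world [ 0.0042 -0.0613]
```

>>> {"api": "carry_out", "payload": {"series": [[0.06, -0.8, -0.2, 0, 0, -0.5, 0.4], [0.06, -0.9, -0.5, 0, 0, -0.5, 0.4], [0.06, -0.85, -0.6, 0, 0, 0, 0.4], [0, 0, -0.6, 0, 0, 0, 0.4], [0, 0, 0, 0, 0, 0, 0.4]]}}

```text
t: 20.2
tool_pos: [0.4424, -0.33, 0.0253]
tool_rot: [-1.944, -2.461, -0.002]
contact_force: [-0.3, 0.4, 0.6]
opening: 0.0342
```

```bash
python3 - <<'E'
from h import *
st()
p=cam("wrist"); enh(p['frame'],(160,150,480,400),2.4,"pics/w15.png")
key(p,"brass_red_mid",0)
E
```

```text
t 20.2 pos [ 0.4424 -0.33    0.0253] yaw_y 13.4 zax [-0.004  0.004 -1.   ] F [-0.3  0.4  0.6] op 0.0342
brass_red_mid mark 0.91 [182. 334.] [ 0.3682 -0.4184]
brass_red_mid mark 0.83 [315. 245.] [ 0.4415 -0.3313]
  trace 0.64 3316 px c 318.0 234.0 mean [ 0.4415 -0.3243] axis deg 104.8 ends [ 0.4544 -0.3729] [ 0.4319 -0.288 ] len 0.0878
  trace 0.64 1210 px c 171.0 327.0 mean [ 0.3621 -0.4136] axis deg 134.8 ends [ 0.3996 -0.4513] [ 0.3388 -0.3901] len 0.0862
```

View pics/w15.png

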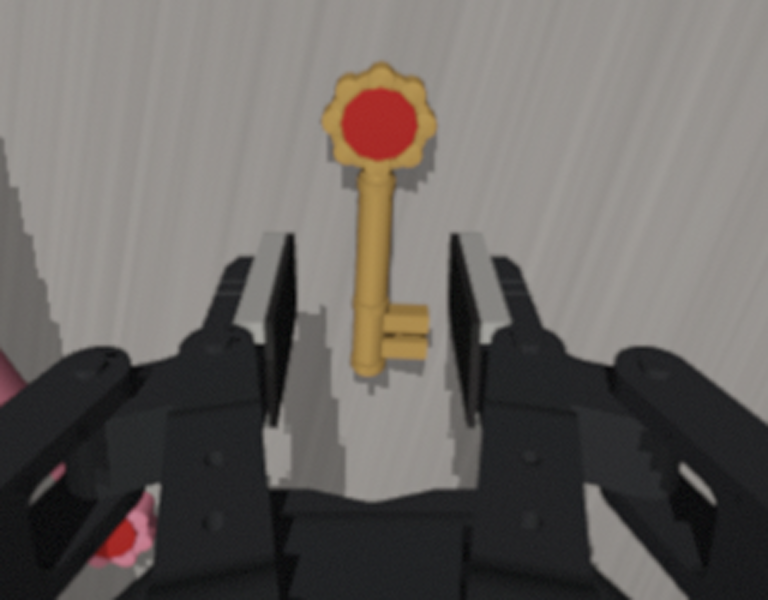

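```bash
python3 - <<'E'
from h import *
p=cam("wrist"); ax(p,(379,124),(368,373)); st()
E
```

```text
bow [ 0.4382 -0.3045] tip [ 0.4521 -0.3749] L 0.0718 deg -78.8 mid [ 0.444  -0.3339] d world [-0.0002 -0.0022]
t 20.4 pos [ 0.4442 -0.3317  0.0287] yaw_y 13.4 zax [ 0.001 -0.    -1.   ] F [ 0.3 -1.2  0.4] op 0.0347
```

>>> {"api": "carry_out", "payload": {"series": [[0, -0.1, -0.4, 0, 0, -0.38, 0.4], [0, 0, -0.4, 0, 0, 0, 0.4], [0, 0, -0.24, 0, 0, 0, 0.4], [0, 0, 0, 0, 0, 0, 0.3], [0, 0, 0, 0, 0, 0, 0.15], [0, 0, 0, 0, 0, 0, 0], [0, 0, 0, 0, 0, 0, 0], [0, 0, 0, 0, 0, 0, 0]]}}

```text
t: 21.2
tool_pos: [0.4438, -0.3352, 0.0024]
tool_rot: [1.994, 2.427, 0.0]
contact_force: [-0.0, 0.6, 0.0]
opening: 0.0075
```

```bash
python3 - <<'E'
from h import *
st()
p=cam("wrist"); enh(p['frame'],(160,150,480,400),2.4,"pics/w16.png"); st()
E
```

```text
t 21.2 pos [ 0.4438 -0.3352  0.0024] yaw_y 11.2 zax [ 0. -0. -1.] F [-0.   0.6  0. ] op 0.0075
t 21.25 pos [ 0.4438 -0.3352  0.0024] yaw_y 11.2 zax [ 0. -0. -1.] F [1.  0.2 0. ] op 0.007
```

View pics/w16.png

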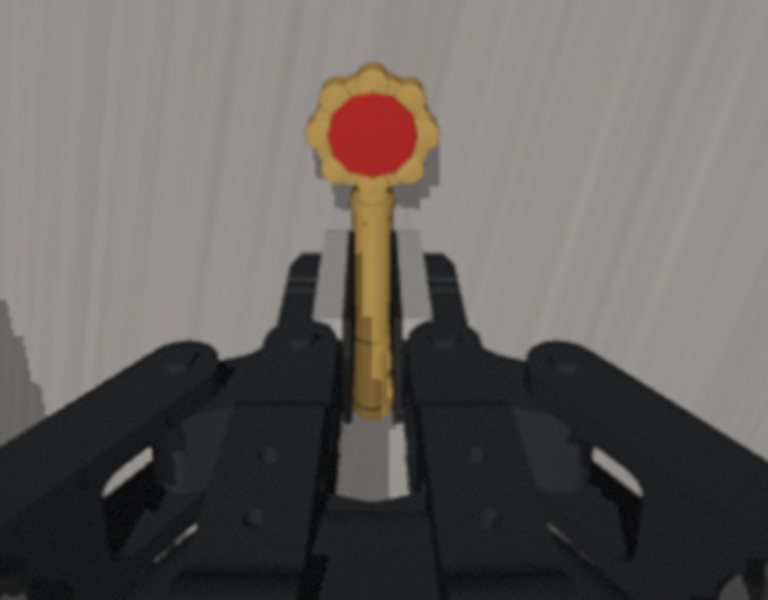

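>>> {"api": "carry_out", "payload": {"series": [[0, 0, 0.5, 0, 0, 0, 0], [0, 0, 0.9, 0, 0, 0, 0], [0, 0, 0.9, 0, 0, 0, 0], [0.35, 0.95, 0.4, 0, 0, 0.82, 0], [0.35, 0.95, 0, 0, 0, 0.82, 0], [0.35, 0.95, 0, 0, 0, 0.82, 0], [0.35, 0.95, 0, 0, 0, 0.82, 0], [0.35, 0.95, 0, 0, 0, 0.82, 0], [0.35, 0.95, 0, 0, 0, 0.82, 0], [0.35, 0.95, 0, 0, 0, 0.82, 0], [0.35, 0.95, 0, 0, 0, 0.82, 0], [0.35, 0.95, 0, 0, 0, 0.82, 0]]}}

```text
t: 22.45
tool_pos: [0.5229, -0.1203, 0.0706]
tool_rot: [0.98, 2.984, -0.0]
contact_force: [-0.0, 0.1, -0.8]
opening: 0.0072
```

>>> {"api": "carry_out", "payload": {"series": [[0.35, 0.95, 0, 0, 0, 0.82, 0], [0.35, 0.95, 0, 0, 0, 0.82, 0], [0.35, 0.95, 0, 0, 0, 0.82, 0], [0.35, 0.95, 0, 0, 0, 0.82, 0], [0.35, 0.95, 0, 0, 0, 0.82, 0], [0.35, 0.95, 0, 0, 0, 0.82, 0], [0.35, 0.95, 0, 0, 0, 0, 0], [0, 0, 0, 0, 0, 0, 0], [0, 0, 0, 0, 0, 0, 0]]}}

```text
t: 23.35
tool_pos: [0.5838, 0.0452, 0.0702]
tool_rot: [0.227, 3.133, -0.001]
contact_force: [-0.1, 0.1, -0.0]
opening: 0.0078
```

```bash
python3 - <<'E'
from h import *
st()
p=cam("wrist"); enh(p['frame'],(0,0,640,400),1.25,"pics/w17.png"); st()
E
```

```text
t 23.35 pos [0.5838 0.0452 0.0702] yaw_y 81.7 zax [ 0. -0. -1.] F [-0.1  0.1 -0. ] op 0.0078
t 23.4 pos [0.5836 0.0446 0.07  ] yaw_y 81.7 zax [ 0. -0. -1.] F [ 0.2 -0.9 -0.6] op 0.0074
```

View pics/w17.png

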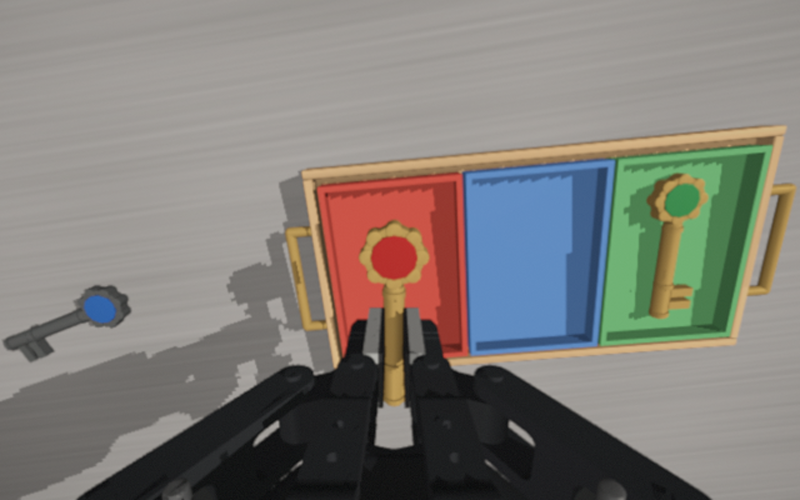

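>>> {"api": "carry_out", "payload": {"series": [[0.06, 0.06, -0.4, 0, 0, 0.4, 0], [0, 0, -0.9, 0, 0, 0.43, 0], [0, 0, -0.7, 0, 0, 0, 0], [0, 0, -0.2, 0, 0, 0, 0], [0, 0, -0.1, 0, 0, 0, 0], [0, 0, 0, 0, 0, 0, 0]]}}

```text
t: 24.0
tool_pos: [0.5854, 0.046, 0.0126]
tool_rot: [0.1, 3.139, -0.0]
contact_force: [-1.2, -0.8, 0.3]
opening: 0.0069
```

```bash
python3 - <<'E'
from h import *
st()
p=cam("wrist"); enh(p['frame'],(160,150,480,400),2.4,"pics/w18.png"); st()
E
```

```text
t 24.0 pos [0.5854 0.046  0.0126] yaw_y 86.4 zax [ 0.001 -0.    -1.   ] F [-1.2 -0.8  0.3] op 0.0069
t 24.05 pos [0.5859 0.0461 0.0131] yaw_y 86.4 zax [ 0.002 -0.    -1.   ] F [-0.   0.1 -0.5] op 0.007
```

View pics/w18.png

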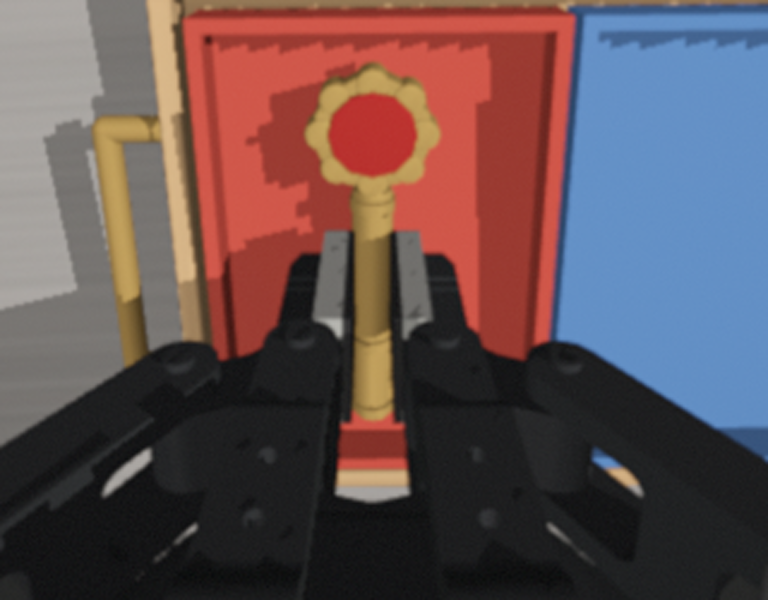

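>>> {"api": "carry_out", "payload": {"series": [[0, 0, -0.08, 0, 0, 0, 0], [0, 0, 0, 0, 0, 0, 0], [0, 0, 0, 0, 0, 0, 0.05], [0, 0, 0, 0, 0, 0, 0.15], [0, 0, 0, 0, 0, 0, 0.3], [0, 0, 0, 0, 0, 0, 0.3], [0, 0, 0.5, 0, 0, 0, 0.3], [0, 0, 1, 0, 0, 0, 0.4], [0, 0, 1, 0, 0, 0, 0.4], [-0.07, -0.98, 1, 0, 0, -0.45, 0.4], [-0.07, -0.98, 0.3, 0, 0, -0.45, 0.4]]}}

```text
t: 25.15
tool_pos: [0.584, -0.0028, 0.11]
tool_rot: [0.239, 3.125, -0.001]
contact_force: [1.0, -0.7, 0.5]
opening: 0.0345
```

```bash
python3 - <<'E'
from h import *
st()
p=cam("wrist"); enh(p['frame'],(0,0,640,400),1.25,"pics/w19.png")
key(p,"brass_red_mid",.008)
E
```

```text
t 25.15 pos [ 0.584  -0.0028  0.11  ] yaw_y 81.2 zax [ 0.007 -0.001 -1.   ] F [ 1.  -0.7  0.5] op 0.0345
brass_red_mid mark 0.91 [369. 197.] [0.5847 0.0439]
  trace 0.82 1692 px c 373.0 184.0 mean [0.5746 0.0478] axis deg 179.9 ends [0.6229 0.0478] [0.5367 0.0479] len 0.0861
```

View pics/w19.png

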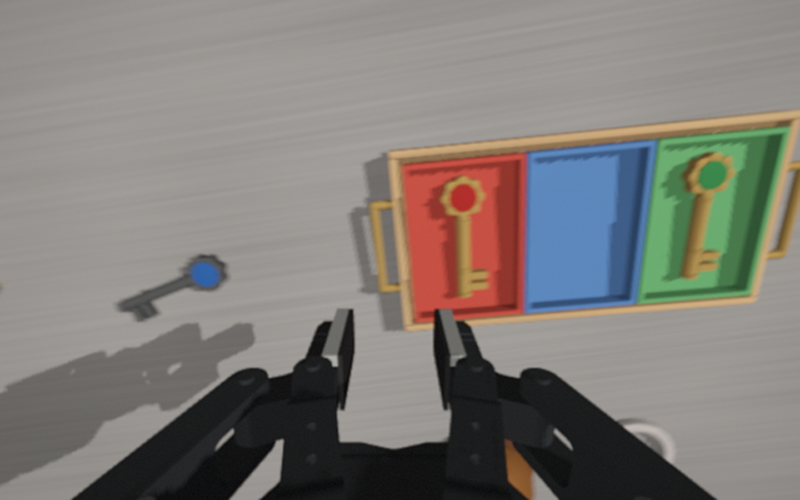

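The red key lies flat in the red pan at (463,195)–(467,293). Next is brass blue.

>>> {"api": "carry_out", "payload": {"series": [[-0.07, -0.98, 0, 0, 0, -0.45, 0.4], [-0.07, -0.98, 0, 0, 0, -0.45, 0.4], [-0.07, -0.98, 0, 0, 0, -0.45, 0.4], [-0.07, -0.98, 0, 0, 0, -0.45, 0.4], [-0.07, -0.98, 0, 0, 0, -0.45, 0.4], [-0.07, -0.98, 0, 0, 0, -0.45, 0.4], [-0.07, -0.98, 0, 0, 0, -0.45, 0.4], [-0.07, -0.98, 0, 0, 0, -0.45, 0.4], [-0.07, -0.98, 0, 0, 0, -0.45, 0.4], [-0.07, -0.98, -0.4, 0, 0, -0.45, 0.4], [-0.07, -0.98, -0.4, 0, 0, -0.45, 0.4], [-0.07, -0.98, -0.4, 0, 0, -0.45, 0.4]]}}

```text
t: 26.5
tool_pos: [0.5606, -0.2961, 0.074]
tool_rot: [-1.067, -2.953, -0.001]
contact_force: [-0.3, -0.4, -1.1]
opening: 0.034
```

>>> {"api": "carry_out", "payload": {"series": [[0, 0, 0, 0, 0, 0, 0.4], [0, 0, 0, 0, 0, 0, 0.4]]}}

```text
t: 26.7
tool_pos: [0.5604, -0.2955, 0.0741]
tool_rot: [-1.065, -2.953, -0.002]
contact_force: [0.4, -0.3, -0.3]
opening: 0.0346
```

```bash
python3 - <<'E'
from h import *
st()
p=cam("wrist"); enh(p['frame'],(0,0,640,400),1.25,"pics/w20.png")
key(p,"brass_blue_mid",0)
E
```

```text
t 26.7 pos [ 0.5604 -0.2955  0.0741] yaw_y 50.3 zax [-0.001  0.002 -1.   ] F [ 0.4 -0.3 -0.3] op 0.0346
brass_blue_mid mark 0.57 [319. 265.] [ 0.5951 -0.3207]
  trace 0.56 1862 px c 317.0 267.0 mean [ 0.5956 -0.3239] axis deg 139.9 ends [ 0.6282 -0.3514] [ 0.5605 -0.2945] len 0.0884
```

View pics/w20.png

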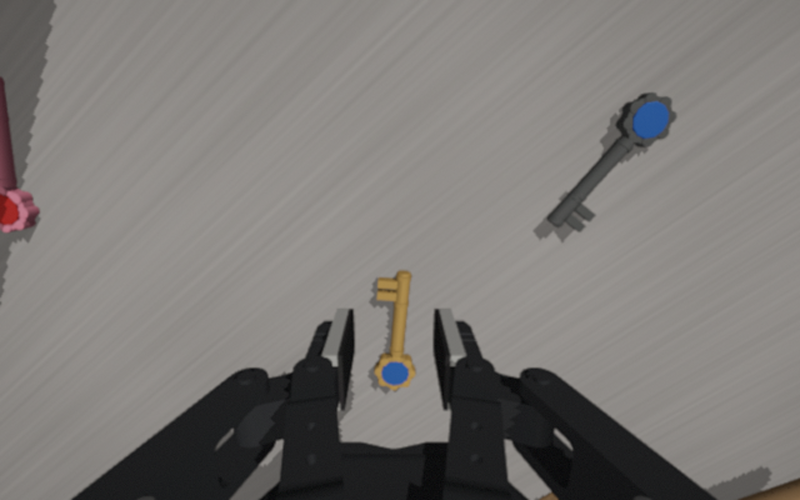

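```bash
python3 - <<'E'
from h import *
p=cam("wrist"); ax(p,(395,373),(404,273),s=1.25,o=(0,0))
E
```

```text
bow [ 0.6175 -0.3417] tip [ 0.5654 -0.2916] L 0.0723 deg 136.1 mid [ 0.5959 -0.3209] d world [ 0.0348 -0.0255]
```

>>> {"api": "carry_out", "payload": {"series": [[0.67, -0.48, -0.3, 0, 0, -0.4, 0.4], [0.67, -0.48, -0.5, 0, 0, -0.35, 0.4], [0, 0, -0.6, 0, 0, 0, 0.4], [0, 0, -0.4, 0, 0, 0, 0.4], [0, 0, 0, 0, 0, 0, 0.4], [0, 0, 0, 0, 0, 0, 0.4]]}}

```text
t: 27.5
tool_pos: [0.5934, -0.3196, 0.0295]
tool_rot: [-1.175, -2.912, -0.001]
contact_force: [0.3, -1.3, 0.4]
opening: 0.0347
```

```bash
python3 - <<'E'
from h import *
st()
p=cam("wrist"); enh(p['frame'],(160,150,480,400),2.4,"pics/w21.png")
key(p,"brass_blue_mid",0)
E
```

```text
t 27.5 pos [ 0.5934 -0.3196  0.0295] yaw_y 46.0 zax [-0.001  0.001 -1.   ] F [ 0.3 -1.3  0.4] op 0.0347
brass_blue_mid mark 0.76 [317. 243.] [ 0.5946 -0.32  ]
  trace 0.57 2949 px c 313.0 246.0 mean [ 0.5949 -0.3234] axis deg 139.5 ends [ 0.6276 -0.3513] [ 0.5613 -0.2947] len 0.0872
```

View pics/w21.png

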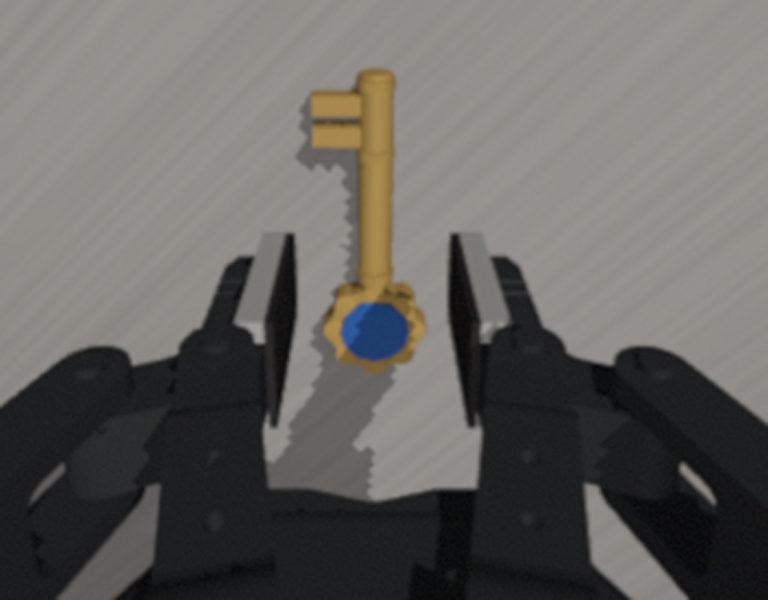

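>>> {"api": "carry_out", "payload": {"series": [[-0.04, 0.04, -0.4, 0, 0, 0, 0.4], [0, 0, -0.4, 0, 0, 0, 0.4], [0, 0, -0.27, 0, 0, 0, 0.4], [0, 0, 0, 0, 0, 0, 0.3], [0, 0, 0, 0, 0, 0, 0.15], [0, 0, 0, 0, 0, 0, 0], [0, 0, 0, 0, 0, 0, 0], [0, 0, 0, 0, 0, 0, 0]]}}

```text
t: 28.45
tool_pos: [0.5934, -0.3196, 0.0037]
tool_rot: [1.176, 2.912, -0.0]
contact_force: [0.7, -0.4, -0.6]
opening: 0.0074
```

```bash
python3 - <<'E'
from h import *
st()
p=cam("wrist"); enh(p['frame'],(160,150,480,400),2.4,"pics/w22.png"); st()
E
```

```text
t 28.45 pos [ 0.5934 -0.3196  0.0037] yaw_y 46.0 zax [ 0. -0. -1.] F [ 0.7 -0.4 -0.6] op 0.0074
t 28.5 pos [ 0.5933 -0.3196  0.0036] yaw_y 46.0 zax [ 0. -0. -1.] F [0.4 0.5 0.3] op 0.0071
```

View pics/w22.png

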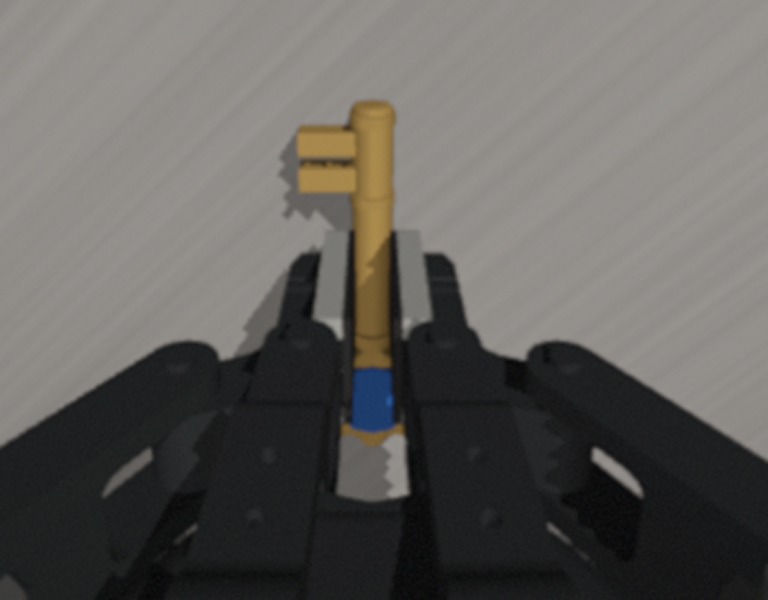

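>>> {"api": "carry_out", "payload": {"series": [[0, 0, 0.5, 0, 0, 0, 0], [0, 0, 0.9, 0, 0, 0, 0], [0, 0, 0.9, 0, 0, 0, 0], [-0.02, 0.98, 0.4, 0, 0, 0.4, 0], [-0.02, 0.98, 0, 0, 0, 0.4, 0], [-0.02, 0.98, 0, 0, 0, 0.4, 0], [-0.02, 0.98, 0, 0, 0, 0.4, 0], [-0.02, 0.98, 0, 0, 0, 0.4, 0], [-0.02, 0.98, 0, 0, 0, 0.4, 0], [-0.02, 0.98, 0, 0, 0, 0.4, 0], [-0.02, 0.98, 0, 0, 0, 0.4, 0], [-0.02, 0.98, 0, 0, 0, 0.4, 0]]}}

```text
t: 29.7
tool_pos: [0.589, -0.0981, 0.0721]
tool_rot: [0.633, 3.076, -0.0]
contact_force: [-0.4, -0.5, -1.6]
opening: 0.0074
```

>>> {"api": "carry_out", "payload": {"series": [[-0.02, 0.98, 0, 0, 0, 0.4, 0], [-0.02, 0.98, 0, 0, 0, 0.4, 0], [-0.02, 0.98, 0, 0, 0, 0.4, 0], [-0.02, 0.98, 0, 0, 0, 0.4, 0], [-0.02, 0.98, 0, 0, 0, 0.4, 0], [-0.02, 0.98, 0, 0, 0, 0.4, 0], [-0.02, 0.98, 0, 0, 0, 0.4, 0], [-0.02, 0.98, 0, 0, 0, 0.4, 0], [-0.02, 0.98, 0, 0, 0, 0.3, 0], [0, 0, 0, 0, 0, 0, 0], [0, 0, 0, 0, 0, 0, 0]]}}

```text
t: 30.8
tool_pos: [0.5844, 0.1217, 0.0717]
tool_rot: [0.089, 3.139, -0.001]
contact_force: [0.7, 0.4, -1.4]
opening: 0.0072
```

```bash
python3 - <<'E'
from h import *
st()
p=cam("wrist"); enh(p['frame'],(0,0,640,400),1.25,"pics/w23.png"); st()
E
```

```text
t 30.8 pos [0.5844 0.1217 0.0717] yaw_y 86.7 zax [ 0.001 -0.    -1.   ] F [ 0.7  0.4 -1.4] op 0.0072
t 30.85 pos [0.5845 0.1212 0.0715] yaw_y 86.7 zax [ 0.001 -0.    -1.   ] F [-0.5 -0.  -0.2] op 0.0074
```

View pics/w23.png

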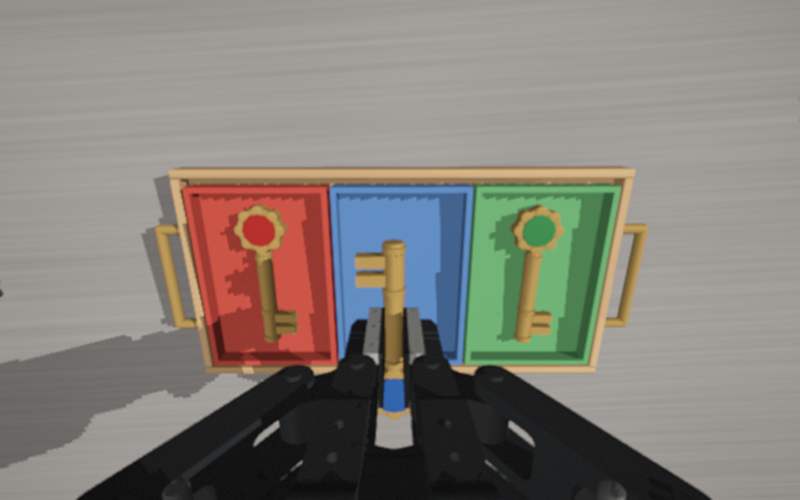

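>>> {"api": "carry_out", "payload": {"series": [[0.06, 0.1, -0.4, 0, 0, 0, 0], [0, 0, -0.9, 0, 0, 0, 0], [0, 0, -0.7, 0, 0, 0, 0], [0, 0, -0.2, 0, 0, 0, 0], [0, 0, -0.1, 0, 0, 0, 0], [0, 0, 0, 0, 0, 0, 0]]}}

```text
t: 31.45
tool_pos: [0.586, 0.1237, 0.0134]
tool_rot: [0.092, 3.14, -0.0]
contact_force: [0.5, 0.0, -0.0]
opening: 0.0078
```

```bash
python3 - <<'E'
from h import *
st()
p=cam("wrist"); enh(p['frame'],(160,150,480,400),2.4,"pics/w24.png"); st()
E
```

```text
t 31.45 pos [0.586  0.1237 0.0134] yaw_y 86.7 zax [ 0. -0. -1.] F [ 0.5  0.  -0. ] op 0.0078
t 31.5 pos [0.5863 0.1238 0.014 ] yaw_y 86.7 zax [ 0.001  0.    -1.   ] F [ 0.2 -0.2 -0.5] op 0.0073
```

View pics/w24.png

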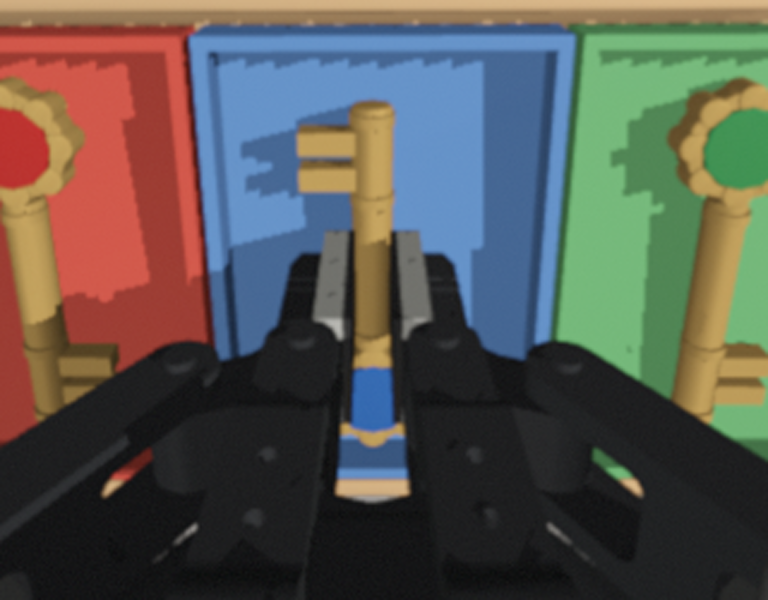

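>>> {"api": "carry_out", "payload": {"series": [[0, 0, -0.07, 0, 0, 0, 0], [0, 0, 0, 0, 0, 0, 0], [0, 0, 0, 0, 0, 0, 0.05], [0, 0, 0, 0, 0, 0, 0.15], [0, 0, 0, 0, 0, 0, 0.3], [0, 0, 0, 0, 0, 0, 0.3], [0, 0, 0.5, 0, 0, 0, 0.3], [0, 0, 1, 0, 0, 0, 0.3], [0, 0, 1, 0, 0, 0, 0.3], [-0.5, 0, 1, 0, 0, 0, 0.3], [-0.8, 0, 1, 0, 0, 0, 0.3], [-0.8, 0, 1, 0, 0, 0, 0.3]]}}

```text
t: 32.7
tool_pos: [0.5328, 0.124, 0.1512]
tool_rot: [0.091, 3.139, 0.0]
contact_force: [0.2, -0.7, 0.0]
opening: 0.0256
```

>>> {"api": "carry_out", "payload": {"series": [[-0.6, 0.5, 0.5, 0, 0, 0, 0.3], [0, 0.5, 0, 0, 0, 0, 0.3], [0, 0, 0, 0, 0, 0, 0.3], [0, 0, 0, 0, 0, 0, 0.3]]}}

```text
t: 33.1
tool_pos: [0.5181, 0.1491, 0.1607]
tool_rot: [-0.089, -3.139, 0.001]
contact_force: [0.8, 0.6, 0.1]
opening: 0.0255
```

```bash
python3 - <<'E'
from h import *
st()
p=cam("wrist"); enh(p['frame'],(0,0,640,400),1.25,"pics/w25.png")
for n,z in [("brass_red_mid",.008),("brass_green_mid",.008),("brass_blue_mid",.008),("iron_red_mid",.004)]: key(p,n,z)
p=cam("top"); enh(p['frame'],(140,110,500,320),2.2,"pics/top2.png")
E
```

```text
t 33.1 pos [0.5181 0.1491 0.1607] yaw_y 86.7 zax [-0.001 -0.001 -1.   ] F [0.8 0.6 0.1] op 0.0255
brass_red_mid mark 0.7 [221. 252.] [0.5847 0.0419]
brass_red_mid mark 0.39 [ 44. 261.] [ 0.5841 -0.1549]
  trace 0.7 1043 px c 225.0 244.0 mean [0.575  0.0482] axis deg -179.7 ends [0.6233 0.0484] [0.5373 0.048 ] len 0.086
brass_green_mid mark 0.68 [369. 249.] [0.5898 0.2041]
brass_green_mid mark 0.29 [559. 101.] [0.4469 0.3802]
  trace 0.72 769 px c 369.0 237.0 mean [0.5757 0.2037] axis deg -174.0 ends [0.6279 0.2092] [0.546  0.2006] len 0.0824
brass_blue_mid mark 0.66 [295. 248.] [0.5846 0.1234]
  trace 0.56 904 px c 295.0 250.0 mean [0.5867 0.1235] axis deg -176.1 ends [0.6318 0.1265] [0.5441 0.1206] len 0.0878
iron_red_mid mark 0.72 [558. 104.] [0.4498 0.3836]
  trace 0.85 1812 px c 559.0 94.0 mean [0.4406 0.3809] axis deg -159.2 ends [0.4862 0.3982] [0.4063 0.3679] len 0.0854
  trace 0.72 4494 px c 302.0 240.0 mean [0.5772 0.1319] axis deg -162.6 ends [0.6503 0.1549] [0.5225 0.1147] len 0.134
```

View pics/w25.png

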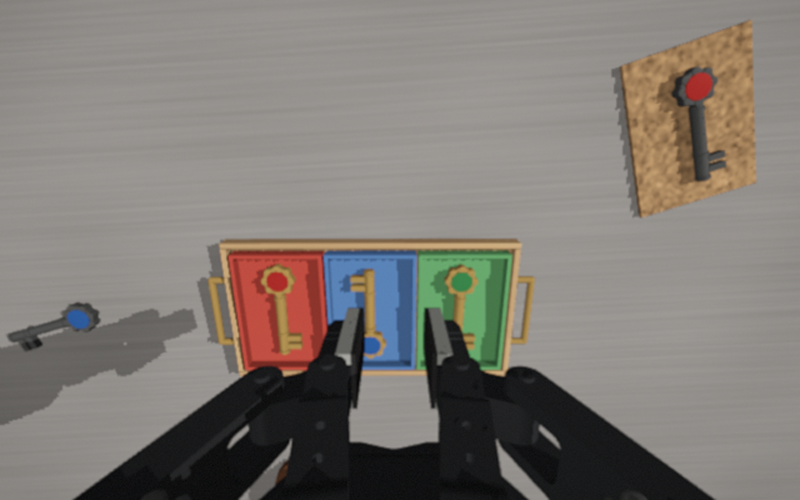

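View pics/top2.png

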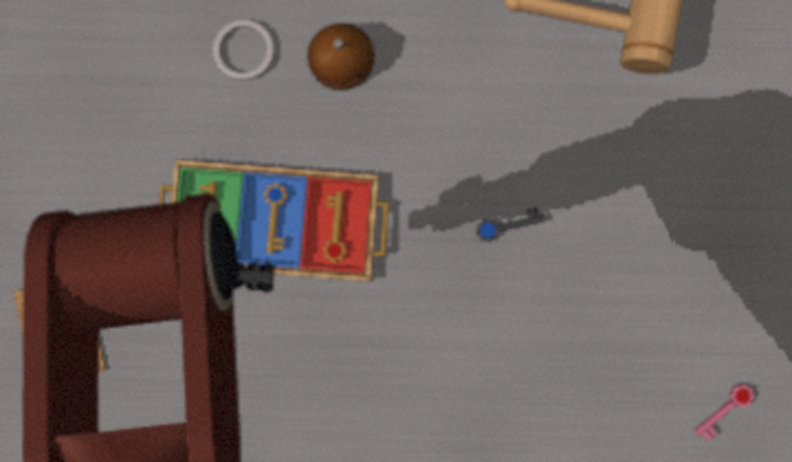

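All four keys are flat in their places. The iron blue key (bow at 487,229), the bell and the pink key have not moved, and the arm is clear. Handing in.

```bash
python3 - <<'E'
from station import ctrl
print(ctrl.finish_job())
E
```

```text
the job is handed in; nothing more can be done
None
```

I took the iron red key out of the blue pan and laid it flat on the cork mat. Then I set the brass green, red and blue keys down flat in the pans of their own colours. I handed the job in at about 33 s, with the gripper clear of everything.

**Mat:** the iron key measured (0.446, 0.382) just after I set it down. The mat centre is (0.446, 0.381).

**Pans:** in the last pictures all three brass keys lie flat in their pans. Each is within about 5 mm of the pan centre I measured. The brass blue key faces the opposite way to the other two.

**Left alone:** the other iron key and the pink look-alike are where they started. The bell shows no move in the top picture, though I did not re-measure it.

**Checks that disagreed:**
- A late reading from farther off put the iron key 3–4 mm from its earlier position. I put that down to measurement error.
- One reading of the red key was also off, about 6 mm from the centre of its outline.
- In the last wrist picture the gripper hid the far end of the green key. An earlier picture showed all of it lying flat in its pan.

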